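# Snap a packed tote's four lid clips down crosswise

### The arm

A 7-joint arm with a two-finger parallel gripper is mounted at the origin on the work surface. World frame = base frame: x ahead of the robot, y to its left, z up, the work surface at z = 0. Lengths are in m, angles in rad, forces in N, time in s.
With the tool pointing down it reaches from about 0.4 to 0.875 m from the base axis. Payload 19.3 kg.
Tool frame: the origin (TCP) lies between the finger pads; the fingertips stand 19 mm ahead of it and the grasp point (between the pads) is the TCP (env.tcp_to_tips is the distance from the TCP to the fingertips, in m); z points along the fingers, y is the line along which they close (so a half turn about z gives the same grasp; the last joint's range is limited). The gripper opens to 85 mm and grips with 20 to 120 N. Pads are 22 mm wide; open, the fingers measure 114 mm over their backs; the gripper's body (76 mm by 85 mm) begins 54 mm behind the grasp point. The pads swing forward as they close: fully open they stand 13 mm farther back than shut.
Start: joints at [1.115, 0.521, -0.036, 1.599, 0.021, 1.021, -0.113], TCP at [0.235, -0.579, 0.25] pointing down, gripper open.
Joint ranges: [-2.91, 2.91], [-0.3, 2.13], [-1.5, 1.42], [0.17, 2.43], [-1.26, 4.41], [0.16, 1.93], [-2.52, 2.52]. Speed limits (rad/s): [1.89, 1.89, 2.39, 2.39, 3.01, 3.01, 3.01].

### API

Orientations are given as a 3x3 rotation matrix whose columns are the frame's x, y, z axes.
In Python, from rig import env gives the robot as it stands.
- The arm moves only by the tool drive_tool, never from a script. Its argument "rows" is text: rows parted by semicolons, each of 7 numbers parted by spaces: the shift along the tool's x, y, z in cm, then the turn, a rotation vector about the tool's x, y, z in rad, then the finger opening in cm, from 0 to 8.54. A call has 1 to 5 rows; each row is the pose to reach, as a shift and turn from the pose commanded when the call began, along the tool's axes at that moment; what a row does not reach only later rows make up. A row lasts 1/12 s, in which the tool goes at most 41.7 mm and 7.16 degrees, less where a joint would pass 70% of its speed; a pose out of reach is approached as far as the arm can. A call with a gripper value outside its range is refused whole. The fingers move at their own pace and stop on an object; "squeeze" is the grip in N (left out, the last holds). Time passes only in rows, so rows that repeat a pose let the fingers close. It gives the time, the measured TCP pose, the force, the opening and the grip force at its end, in the units of the state.
- env.get_state(): the state, without advancing time (a new reading comes with each control period).
- env.grab_frame(name): name is "scene" or "top" or "wrist"; returns a dict with "frame" (400x640x3 uint8, blue, green, red), "mtx" (3x3 intrinsics, pixels), "pose" (4x4, takes a point from camera to world coordinates). Camera axes: x right, y up, looking along -z (the intrinsics and any distortion apply to the point x, -y, -z); pixel columns grow to the right and rows downward; lengths in m; the calibration is good to about 2 mm. A picture is of the moment at which its call begins. There is no depth.
- env.sign_off(): hands the job in; it is judged then, once.
Trained networks look in a picture, given as the dict that the camera call returned (one of the last four; its "shot" number tells which), for a name from the list of things; names that differ only in an ending like _2 or _b are one class to them, and where a whole thing is asked for, a point or a joint stands for the part that bears it (a point fixed in the world has none). Each returns a list of dicts, best first, with "conf" (0 to 1); they miss things now and then, are a little off and sometimes report something else, mostly with a low value. They report only what shows in the picture. A call takes as long as a camera call. They do not tell look-alikes from the thing itself.
- env.outline_of(picture, target): "pixels" (400x640 bool, what is visible of it) and "centre" ([column, row] in pixels, amid what is visible of it).
The state is a dict: "time": time; "joint_positions": joint angles; "joint_velocities": joint speeds; "effort": joint torques, N m; "eef_pos": TCP position; "orientation": TCP orientation; "contact_force": force on the tool from outside, world axes, zero at the start; "wrist_torque": the same for the moment, N m; "opening": opening from 0.0 (shut) to 1.0 (fully open); "grip_force": force on a finger pad.
Only numpy, scipy, OpenCV 4.12 (cv2) and the standard library are available. Lean on these libraries where they do the work, as an engineer would, in place of code of your own. Each camera call takes 0.05 s, during which the arm holds its last target. There are 200 camera calls.

### The job

The packed tote's lid is on but its four blue clips are still standing open. Snap all four down over the rim, crosswise so the seal beds evenly: after the first clip do the one diagonally opposite, then the other two. Leave the tote and everything else where it is, and don't knock the lamp rail above.

Things in the scene. Friction and masses are not known exactly. Their poses are not given: they have to be found in the camera images.
- tote: Clear plastic tote full of cartons, about 4 kg, loose on the bench, lid on. Origin: centre of its underside. x along its 274 mm length, roughly away from the robot (turned up to 0.2 rad), y to its left, z up. Four blue clips are hinged along the lid's long edges, hinge lines parallel to x, centred at x = -75 (near) or +75 mm (far), y = +101 (left) or -101 mm (right), z = 156 mm.
- tote_lid (a point): Centre of the light-grey lid's top face, 157 mm up; axes as the tote's. The lid is 262 x 190 mm, its raised edge 3 mm higher. The tote's clear rim, 5 mm thick, sticks out under it to 104.5 mm either side of the middle, 133 mm above the bench; below it the walls stand 92 mm from the middle.
- clip_near_left (a joint): Hinge of the near left blue clip (near = robot's end, left = tote's +y side), rad: 0 snapped shut, hanging down over the rim; 1.57 straight out sideways; limit 2.1. Stays where left. Swings freely down to 0.35, where its hook meets the rim; then a push of 5 to 8 N near its free end towards the tote takes it over and, past 0.18, it snaps in and stays.
- clip_near_left_pad (a point): Thumb pad of the near left clip: middle of its outer face, 28 mm down the blade from the hinge line and 8 mm outward of it; moves with the clip, axes the tote's when shut. Blade 46 mm wide (along the hinge), 4 mm thick, 35 mm long; its end flares into a thumb tab whose edge is 43 mm from the hinge line, 13 mm outward when shut.
- clip_near_right (a joint): Hinge of the near right blue clip (near = robot's end, left = tote's +y side), rad: 0 snapped shut, hanging down over the rim; 1.57 straight out sideways; limit 2.1. Stays where left. Swings freely down to 0.35, where its hook meets the rim; then a push of 5 to 8 N near its free end towards the tote takes it over and, past 0.18, it snaps in and stays.
- clip_near_right_pad (a point): Thumb pad of the near right clip: middle of its outer face, 28 mm down the blade from the hinge line and 8 mm outward of it; moves with the clip, axes the tote's when shut. Blade 46 mm wide (along the hinge), 4 mm thick, 35 mm long; its end flares into a thumb tab whose edge is 43 mm from the hinge line, 13 mm outward when shut.
- clip_far_left (a joint): Hinge of the far left blue clip (near = robot's end, left = tote's +y side), rad: 0 snapped shut, hanging down over the rim; 1.57 straight out sideways; limit 2.1. Stays where left. Swings freely down to 0.35, where its hook meets the rim; then a push of 5 to 8 N near its free end towards the tote takes it over and, past 0.18, it snaps in and stays.
- clip_far_left_pad (a point): Thumb pad of the far left clip: middle of its outer face, 28 mm down the blade from the hinge line and 8 mm outward of it; moves with the clip, axes the tote's when shut. Blade 46 mm wide (along the hinge), 4 mm thick, 35 mm long; its end flares into a thumb tab whose edge is 43 mm from the hinge line, 13 mm outward when shut.
- clip_far_right (a joint): Hinge of the far right blue clip (near = robot's end, left = tote's +y side), rad: 0 snapped shut, hanging down over the rim; 1.57 straight out sideways; limit 2.1. Stays where left. Swings freely down to 0.35, where its hook meets the rim; then a push of 5 to 8 N near its free end towards the tote takes it over and, past 0.18, it snaps in and stays.
- clip_far_right_pad (a point): Thumb pad of the far right clip: middle of its outer face, 28 mm down the blade from the hinge line and 8 mm outward of it; moves with the clip, axes the tote's when shut. Blade 46 mm wide (along the hinge), 4 mm thick, 35 mm long; its end flares into a thumb tab whose edge is 43 mm from the hinge line, 13 mm outward when shut.
- lamp_rail: Fixed lamp rail: a 26 mm square bar parallel to y, 1120 mm long, on two 30 mm posts 545 mm either side of its middle. Its underside is 362 mm above the bench, so it crosses 0.2 m above the two far clips: an upright tool does not fit there, one leaning back towards the robot by 25 to 35 degrees does. Origin: on the bench below the bar's middle.
- tape_roll: Roll of brown parcel tape, 70 mm across, 25 mm high, lying flat on the middle of the lid; origin under its centre.
- carton_a: Maroon coffee carton 120 x 85 x 65 mm standing on the bench to the left of the tote; origin under its centre.
- carton_b: Maroon coffee carton 120 x 85 x 65 mm on the bench to the right of the tote; origin under its centre.
- carton_c: A like carton stacked on carton_b, its top 130 mm above the bench; origin under its centre.
- marker: Black marker pen with a red cap, 127 mm long, 15 mm thick, lying between the robot and the tote; origin under its middle.
- tape_gun: Blue and red hand tape dispenser with a roll, lying on its side on the robot's side of the bench, to the right; about 170 x 160 mm, 57 mm high; origin under the plate's middle.
- scanner: Black and grey handheld barcode scanner lying on its side, robot's side of the bench, to the left; about 110 x 165 mm, 50 mm high; origin under its head.
Things that resemble listed ones, but are neither listed nor needed, are in the scene too. There is more than one size of the tape_roll; the job needs the middle-sized.

How it is judged:
On the way:
1. two diagonally opposite clips are snapped shut (hinge below 0.07 rad) while the other two are still unsnapped (above 0.2 rad) (((value of joint each of clip_near_left, clip_far_right below 0.07 rad and value of joint each of clip_near_right, clip_far_left above 0.2 rad) or (value of joint each of clip_near_right, clip_far_left below 0.07 rad and value of joint each of clip_near_left, clip_far_right above 0.2 rad))), for 0.2 s.
At the end, for the whole second after the job is handed in: All four clips are snapped shut (each hinge below 0.07 rad). The tote stands flat, at rest, within 30 mm of where it started, the tape roll still lies on its lid, and the cartons, marker, tape gun and scanner are within 30 mm of where they stood (value of joint each of clip_near_left, clip_near_right, clip_far_left, clip_far_right below 0.07 rad and distance of each of tote, carton_a, carton_b, carton_c, marker, tape_gun, scanner from where it was at the start of the episode below 0.03 m and angle between tote's own z axis and vertical below 0.05 rad and linear speed of tote below 0.01 m/s and horizontal distance between tape_roll and tote below 0.085 m and z of tape_roll in the frame of tote above 0.15 m); the robot touches nothing.
It fails at once if the tote is shoved more than 30 mm (distance of tote from where it was at the start of the episode above 0.03 m).
It fails at once if a bystander is moved more than 30 mm (distance of any of tape_roll, carton_a, carton_b, carton_c, marker, tape_gun, scanner from where it was at the start of the episode above 0.03 m).
It fails at once if the lamp rail is knocked (more than 10 N) (contact force between any of the arm, the fingers and lamp_rail above 10 N).
It also fails if it takes over 54 s, if anything falls off the work surface, if the arm or the gripper's body presses on something with over 40 N, if the wrist force passes 120 N, or if a joint passes its speed limit or range.

## Working session

There is one attempt and no reset: what is moved stays moved. The work goes in short steps, Python scripts to look and compute and a tool call to move; the robot and the scene stay as the last step left them, time stands still between calls to the robot, and variables do not carry over. Pictures are saved under pics/ and viewed, at most 10 in all, crops included, and the job is handed in when it is done.

Besides the shell and the picture viewer there is one more tool, called after ">>>" as a command line: name --argument value ..., lists and objects as JSON in quotes. drive_tool: Moves the arm, as the interface text tells. Its arguments: {"type":"object","properties":{"rows":{"type":"string"},"squeeze":{"type":"number"}},"required":["rows"]}

```bash
mkdir -p pics; ls
python3 - <<'E'
from rig import env
import cv2,numpy as np
s=env.get_state();print(s['time'],s['eef_pos'],np.round(s['orientation'],3).tolist(),s['opening'])
f={n:env.grab_frame(n) for n in("scene","top")}
for n in f:
    cv2.imwrite(f'pics/{n}0.png',f[n]['frame']);print(n,np.round(f[n]['mtx'],1).tolist(),np.round(f[n]['pose'],3).tolist())
    for t in("tote","tote_lid","clip_near_left","clip_near_left_pad","tape_roll","lamp_rail"):
        print(n,t,[(np.round(d['centre']).tolist(),round(d['conf'],2),int(d['pixels'].sum())) for d in env.outline_of(f[n],t)])
E
```

```text
pics
0.0 [ 0.23502683 -0.57880112  0.24974001] [[0.927, 0.376, -0.0], [0.376, -0.927, 0.001], [-0.0, -0.001, -1.0]] 0.9980843393136067
scene [[407.9, 0.0, 328.9], [0.0, 407.9, 196.6], [0.0, 0.0, 1.0]] [[-0.875, -0.418, 0.243, 0.764], [0.483, -0.741, 0.467, 0.558], [-0.015, 0.526, 0.85, 1.17], [0.0, 0.0, 0.0, 1.0]]
scene tote [([325.0, 236.0], 0.66, 6517)]
scene tote_lid [([326.0, 233.0], 0.88, 6439), ([285.0, 191.0], 0.65, 17)]
scene clip_near_left []
scene clip_near_left_pad [([358.0, 255.0], 0.85, 264)]
scene tape_roll [([310.0, 220.0], 0.73, 324), ([380.0, 285.0], 0.67, 896)]
scene lamp_rail [([284.0, 206.0], 0.95, 6422)]
top [[519.5, 0.0, 307.5], [0.0, 519.5, 204.2], [0.0, 0.0, 1.0]] [[-0.024, 0.992, -0.123, 0.307], [-0.999, -0.027, -0.021, -0.029], [-0.024, 0.122, 0.992, 1.371], [0.0, 0.0, 0.0, 1.0]]
top tote [([277.0, 174.0], 0.92, 10234)]
top tote_lid [([278.0, 174.0], 0.92, 10249), ([324.0, 206.0], 0.55, 360)]
top clip_near_left [([223.0, 186.0], 0.77, 372), ([192.0, 298.0], 0.44, 1696)]
top clip_near_left_pad [([220.0, 190.0], 0.84, 318), ([383.0, 188.0], 0.27, 88)]
top tape_roll [([283.0, 155.0], 0.56, 668), ([204.0, 217.0], 0.56, 1144), ([348.0, 173.0], 0.53, 290), ([287.0, 255.0], 0.38, 210), ([234.0, 128.0], 0.33, 394)]
top lamp_rail [([309.0, 103.0], 0.6, 13543)]
```

View pics/top0.png

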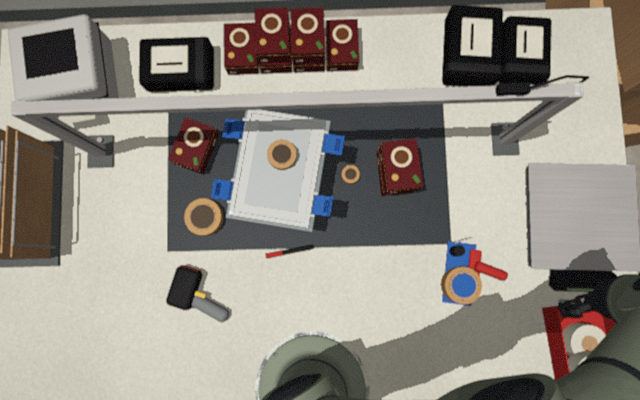

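View pics/scene0.png

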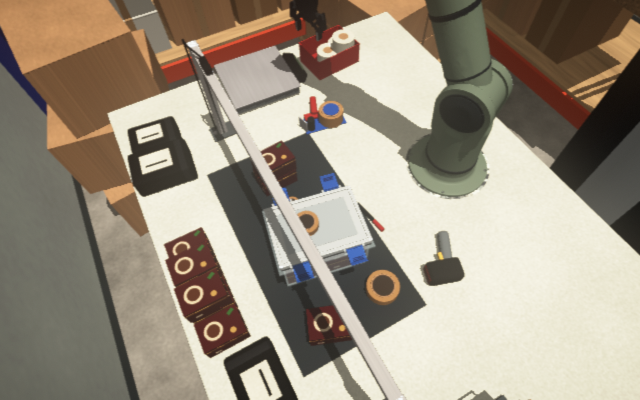

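The top view shows the tote at about (278,172) with its clips at near-left (222,190), far-left (233,128), near-right (323,205) and far-right (334,144). The middle-sized tape roll is on the lid at (283,155), and carton b/c is at (400,165). A big look-alike roll lies at (204,217), near the near-left clip. The scene view agrees: the rail crosses above the far clips, which stand about straight out.

```bash
cat > h.py <<'E'
from rig import env
import cv2,numpy as np
def proj(f,P):
    T=np.linalg.inv(f['pose']);c=np.atleast_2d(P)@T[:3,:3].T+T[:3,3]
    c=c*[1,-1,-1];p=c@f['mtx'].T
    return p[:,:2]/p[:,2:]
def unproj(f,px,z):
    d=np.linalg.inv(f['mtx'])@[px[0],px[1],1.];d=f['pose'][:3,:3]@(d*[1,-1,-1]);o=f['pose'][:3,3]
    return o+d*(z-o[2])/d[2]
def T(p,P):
    c,s=np.cos(p[2]),np.sin(p[2]);P=np.atleast_2d(P)
    return np.c_[p[0]+c*P[:,0]-s*P[:,1],p[1]+s*P[:,0]+c*P[:,1],P[:,2]]
E
python3 - <<'E'
from h import *
from scipy.optimize import minimize
f={n:env.grab_frame(n) for n in("top","scene")};t=f['top']
m={n:env.outline_of(f[n],'tote')[0]['pixels'] for n in f}
box=lambda a,b,z:[(i*a,j*b,z) for i in(-1,1) for j in(-1,1)]
M=np.array(box(.131,.095,.16)+box(.137,.1045,.138))
def cost(p):
    h=cv2.convexHull((proj(t,T(p,M))*16).astype(np.int32).reshape(-1,1,2))
    im=np.zeros((400,640),np.uint8);cv2.fillConvexPoly(im,h,1,cv2.LINE_8,4)
    return ((im>0)^m['top']).sum()/m['top'].sum()
c=unproj(t,(278,173),.15);best=min((minimize(cost,[c[0],c[1],y],method='Nelder-Mead',options=dict(initial_simplex=[[c[0]+a,c[1]+b,y+g] for a,b,g in((0,0,0),(.015,0,0),(0,.015,0),(0,0,.06))])) for y in(-.2,-.1,0)),key=lambda r:r.fun)
p=best.x;print('tote',p,best.fun)
hsv=cv2.cvtColor(t['frame'],cv2.COLOR_BGR2HSV)
b=cv2.inRange(hsv,(100,120,60),(125,255,255));n,l,st,ce=cv2.connectedComponentsWithStats(b)
for i in range(1,n):
    if st[i,4]>80 and st[i,1]<230:
        w=unproj(t,ce[i],.16);k=np.argwhere(l==i)[:,::-1]
        loc=np.array([T([0,0,-p[2]],[unproj(t,q,.16)-[p[0],p[1],0]])[0] for q in k])
        print(st[i].tolist(),'world',w.round(3),'loc min/max',loc.min(0).round(3),loc.max(0).round(3))
for q in((283,155),):print('roll',unproj(t,q,.18))
for n_ in('carton_a','carton_b'):
    for d in env.outline_of(t,n_)[:3]:
        k=np.argwhere(d['pixels'])[:,::-1];z=.065 if d['centre'][0]<300 else .13
        w=np.array([T([0,0,-p[2]],[unproj(t,q,z)-[p[0],p[1],0]])[0] for q in k]);print(n_,d['centre'],d['conf'],'loc',w.min(0).round(3),w.max(0).round(3))
for q in((80,105),(309,97),(540,91),(80,113),(540,100)):print('rail',q,unproj(t,q,.388).round(3))
im=t['frame'].copy()
for P in(M[:4],M[4:]):
    for a in proj(t,T(p,P)):cv2.circle(im,tuple(int(v) for v in a.round()),1,(0,0,255),-1)
for j in(1,-1):
  for i in(-1,1):
    for a in proj(t,T(p,[[i*.075-.023,j*.101,.156],[i*.075+.023,j*.101,.156]])):cv2.circle(im,tuple(int(v) for v in a.round()),1,(0,255,255),-1)
cv2.imwrite('pics/fit.png',cv2.resize(im[80:250,160:440],None,fx=2.8,fy=2.8,interpolation=cv2.INTER_NEAREST))
E
```

```text
tote [ 0.54770771  0.06652446 -0.20043086] 0.22077145420113625
[222, 119, 22, 21, 368] world [0.644 0.172 0.16 ] loc min/max [0.048 0.099 0.16 ] [0.098 0.146 0.16 ]
[322, 133, 24, 23, 417] world [ 0.6   -0.069  0.16 ] loc min/max [ 0.052 -0.146  0.16 ] [ 0.104 -0.097  0.16 ]
[211, 179, 22, 21, 384] world [0.498 0.2   0.16 ] loc min/max [-0.099  0.097  0.16 ] [-0.051  0.144  0.16 ]
[312, 194, 22, 23, 396] world [ 0.453 -0.038  0.16 ] loc min/max [-0.097 -0.144  0.16 ] [-0.045 -0.099  0.16 ]
roll [0.57188112 0.05081034 0.18      ]
carton_a [193.5, 145.2] 0.95 loc [-0.033  0.177  0.065] [0.104 0.293 0.065]
carton_a [398.6, 165.6] 0.79 loc [-0.012 -0.349  0.13 ] [ 0.128 -0.233  0.13 ]
carton_a [382.0, 174.2] 0.59 loc [-0.019 -0.265  0.13 ] [ 0.081 -0.23   0.13 ]
carton_b [193.5, 145.2] 0.95 loc [-0.033  0.177  0.065] [0.104 0.293 0.065]
carton_b [398.6, 165.6] 0.79 loc [-0.012 -0.349  0.13 ] [ 0.128 -0.233  0.13 ]
carton_b [382.0, 174.2] 0.59 loc [-0.019 -0.265  0.13 ] [ 0.081 -0.23   0.13 ]
rail (80, 105) [0.638 0.436 0.388]
rail (309, 97) [ 0.64  -0.016  0.388]
rail (540, 91) [ 0.637 -0.464  0.388]
rail (80, 113) [0.622 0.436 0.388]
rail (540, 100) [ 0.619 -0.463  0.388]
```

View pics/fit.png

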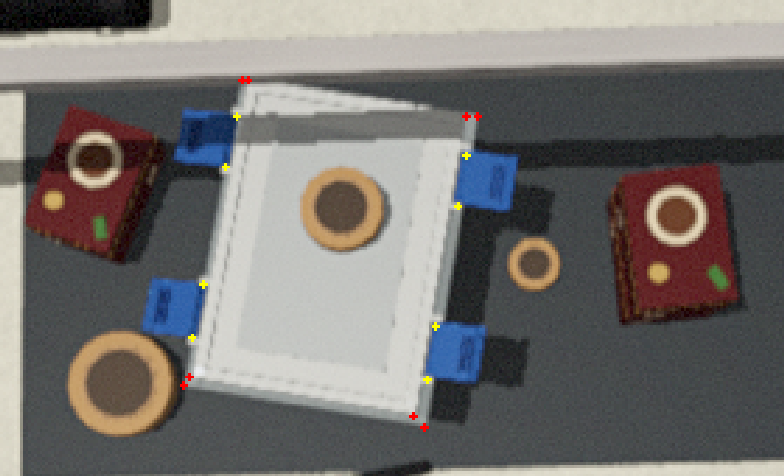

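The fit overlays well: the hinge marks sit on the blue clips, and the clip centres read ±75 mm to within 3 mm. The clips stand open at about 1.5 rad. I'll start with near-right.

```bash
cat > g.py <<'E'
# usage: g.py x y ztip lean_deg [x y ztip lean ...] (tote frame, mm): TCP x,y is that of tip
import sys
from h import *
from scipy.spatial.transform import Rotation as Ro
p=[.549,.0663,-.19]; s=env.get_state(); R=s['orientation']; e=np.array(s['eef_pos'])
c,sn=np.cos(p[2]),np.sin(p[2]);W=np.array([[c,-sn,0],[sn,c,0],[0,0,1]])
def loc(v):return W.T@(v-[p[0],p[1],0])
print('t',s['time'],'tip local mm',(loc(e+R[:,2]*.019)*1e3).round(1),'F',(W.T@s['contact_force']).round(1),'open',round(s['opening'],3))
print('q',s['joint_positions'].round(2))
a=[float(v) for v in sys.argv[1:]]
for i in range(0,len(a),4):
    x,y,z,l=a[i:i+4];l=np.radians(l)
    Rt=W@np.array([[np.cos(l),0,np.sin(l)],[0,-1,0],[np.sin(l),0,-np.cos(l)]])
    tip=W@(np.array([x,y,z])/1e3)+[p[0],p[1],0]; tcp=tip-Rt[:,2]*.019
    print('row',(R.T@(tcp-e)*100).round(2),Ro.from_matrix(R.T@Rt).as_rotvec().round(3),'world',tcp.round(3))
E
python3 g.py -75 -170 230 0
```

```text
t 1.0 tip local mm [-186.3 -693.   231.3] F [ 1.3  0.3 -0.8] open 1.002
q [ 1.11  0.52 -0.04  1.6   0.02  1.02 -0.11]
row [ 37.81 -37.81   0.13] [-0.     0.     0.576] world [ 0.443 -0.086  0.249]
```

>>> drive_tool --rows "37.8 -37.8 0.1 0 0 0.576 4;37.8 -37.8 0.1 0 0 0.576 4;37.8 -37.8 0.1 0 0 0.576 4;37.8 -37.8 0.1 0 0 0.576 4;37.8 -37.8 0.1 0 0 0.576 4"

```text
time: 1.42
eef_pos: [0.315, -0.3893, 0.25]
orientation: [[0.981, -0.196, 0.0], [-0.196, -0.981, -0.0], [0.0, 0.0, -1.0]]
contact_force: [1.9, -0.5, -0.3]
opening: 0.47
grip_force: 0.0
```

```bash
python3 g.py -75 -170 230 0
```

```text
t 1.4167 tip local mm [-143.7 -491.6  231. ] F [ 2.  -0.1 -0.3] open 0.47
q [ 0.73  0.33  0.05  1.92 -0.02  0.89 -0.98]
row [  6.64 -32.21   0.1 ] [ 0.    -0.    -0.007] world [ 0.443 -0.086  0.249]
```

>>> drive_tool --rows "6.6 -32.2 0.1 0 0 0 4;6.6 -32.2 0.1 0 0 0 4;6.6 -32.2 0.1 0 0 0 4;6.6 -32.2 0.1 0 0 0 4;6.6 -32.2 0.1 0 0 0 4"

```text
time: 1.83
eef_pos: [0.3949, -0.1964, 0.2496]
orientation: [[0.982, -0.189, 0.001], [-0.189, -0.982, -0.0], [0.001, 0.0, -1.0]]
contact_force: [1.9, 0.5, -0.1]
opening: 0.467
grip_force: 0.0
```

```bash
python3 g.py -75 -170 230 0
```

```text
t 1.8333 tip local mm [-101.7 -287.1  230.6] F [ 1.8  0.8 -0.1] open 0.467
q [ 0.38  0.23 -0.06  2.06  0.02  0.85 -1.45]
row [  2.67 -11.71   0.06] [ 0.    -0.001 -0.   ] world [ 0.443 -0.086  0.249]
```

>>> drive_tool --rows "2.7 -11.7 0 0 0 0 4;2.7 -11.7 0 0 0 0 4;2.7 -11.7 0 0 0 0 4;2.7 -11.7 0 0 0 0 4;2.7 -11.7 0 0 0 0 4"

```text
time: 2.25
eef_pos: [0.4437, -0.0867, 0.2493]
orientation: [[0.983, -0.185, 0.0], [-0.185, -0.983, 0.0], [0.0, -0.0, -1.0]]
contact_force: [-1.7, -1.1, -0.1]
opening: 0.469
grip_force: 0.0
```

```bash
python3 - <<'E'
from h import *
f=env.grab_frame('wrist');g=env.grab_frame('scene')
w=f['frame'];s=g['frame'][140:320,220:460]
cv2.imwrite('pics/w1.png',w)
E
python3 g.py -75 -167 100 0
```

```text
t 2.35 tip local mm [ -74.9 -172.6  230.3] F [1.2 0.  0.3] open 0.471
q [ 0.18  0.25 -0.13  2.03  0.04  0.86 -1.74]
row [-1.000e-02 -5.600e-01  1.303e+01] [ 0.     0.    -0.001] world [ 0.444 -0.084  0.119]
```

View pics/w1.png

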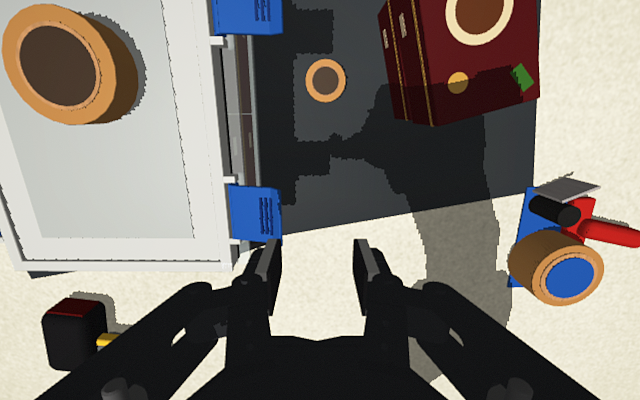

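The wrist view shows the near-right clip at about (255,215) and the far-right clip at (250,15). The tote-side finger's tip is at (278,245), just outboard of the near clip. I'll check the clip position from here.

Run:
```python
from h import *
f=env.grab_frame('wrist');p=[.549,.0663,-.19]
hsv=cv2.cvtColor(f['frame'],cv2.COLOR_BGR2HSV);b=cv2.inRange(hsv,(100,120,60),(125,255,255));n,l,st,ce=cv2.connectedComponentsWithStats(b)
for i in range(1,n):
    if st[i,4]>300 and st[i,0]<300:
        k=np.argwhere(l==i)[::7,::-1]
        for z in(.16,.17):
            L=np.array([T([0,0,-p[2]],[unproj(f,q,z)-[p[0],p[1],0]])[0] for q in k]);print(st[i].tolist(),z,L.min(0).round(4),L.max(0).round(4))
# lid long edge (outer, z .16), picked pixels
for q in((215,100),(231,258),(14,268)):print(q,T([0,0,-p[2]],[unproj(f,q,.16)-[p[0],p[1],0]])[0].round(4))
P=np.array([[-.075,-.101-a,.10] for a in(.031,.0455)]);print(proj(f,T(p,np.c_[P[:,:2],[.228,.228]])).round())
```

```text
[206, 0, 73, 37, 2433] 0.16 [ 0.0506 -0.1474  0.16  ] [ 0.0708 -0.1008  0.16  ]
[206, 0, 73, 37, 2433] 0.17 [ 0.0482 -0.1486  0.17  ] [ 0.0675 -0.1042  0.17  ]
[225, 182, 54, 61, 2775] 0.16 [-0.1027 -0.1414  0.16  ] [-0.0512 -0.1     0.16  ]
[225, 182, 54, 61, 2775] 0.17 [-0.0978 -0.1429  0.17  ] [-0.0487 -0.1035  0.17  ]
(215, 100) [ 0.0093 -0.1     0.16  ]
(231, 258) [-0.1177 -0.0997  0.16  ]
(14, 268) [-0.1273  0.0886  0.16  ]
[[245. 251.]
 [271. 251.]]
```

>>> drive_tool --rows "0 -1 4 0 0 0 4;0 -1 6 0 0 0 4;0 -1 8 0 0 0 4;0 -1 10 0 0 0 4;0 -1 11.5 0 0 0 4"

```text
time: 2.82
eef_pos: [0.4444, -0.0799, 0.133]
orientation: [[0.982, -0.191, -0.001], [-0.191, -0.982, -0.0], [-0.001, 0.0, -1.0]]
contact_force: [1.1, 0.7, 0.8]
opening: 0.471
grip_force: 0.3
```

```bash
python3 - <<'E'
from h import *
f=env.grab_frame('wrist')
cv2.imwrite('pics/w2.png',f['frame'])
E
python3 g.py -75 -150 105 0
```

```text
t 2.8667 tip local mm [ -76.1 -163.4  112.1] F [-3.3 -0.  -3.9] open 0.469
q [ 0.14  0.44 -0.12  2.14  0.1   0.56 -1.81]
row [ 0.11 -1.34  0.71] [ 0.001  0.003 -0.002] world [ 0.447 -0.067  0.124]
```

View pics/w2.png

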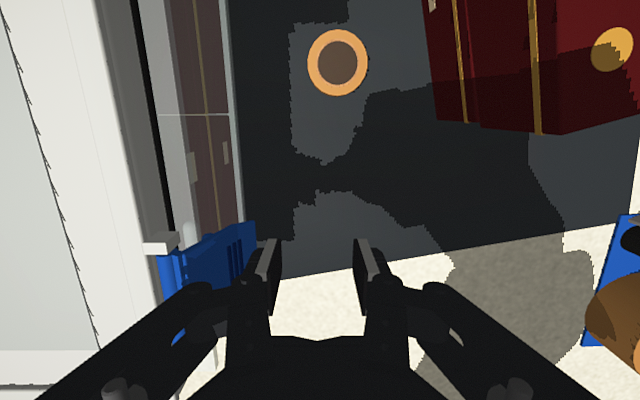

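The clip has swung down and now lies at (210,255), on the tote side of the finger. Next I push it inward.

>>> drive_tool --rows "0.1 -0.4 0.6 0 0 0 4;0.1 -0.8 0.6 0 0 0 4;0.1 -1.1 0.6 0 0 0 4;0.1 -1.4 0.6 0 0 0 4;0.1 -1.6 0.6 0 0 0 4"

```text
time: 3.28
eef_pos: [0.4496, -0.068, 0.1303]
orientation: [[0.981, -0.195, 0.002], [-0.195, -0.981, -0.005], [0.003, 0.004, -1.0]]
contact_force: [-8.7, -41.3, 38.2]
opening: 0.469
grip_force: 10.8
```

```bash
python3 g.py
```

```text
t 3.2833 tip local mm [ -72.2 -150.8  111.3] F [ -0.8 -42.2  38.2] open 0.469
q [ 0.1   0.45 -0.11  2.14  0.1   0.56 -1.85]
```

>>> drive_tool --rows "0 0.8 -0.5 0 0 0 4;0 0.8 -0.5 0 0 0 4"

```text
time: 3.45
eef_pos: [0.448, -0.0728, 0.1348]
orientation: [[0.981, -0.192, 0.002], [-0.192, -0.981, -0.001], [0.002, 0.0, -1.0]]
contact_force: [-0.1, -0.4, 0.8]
opening: 0.469
grip_force: 0.0
```

```bash
python3 - <<'E'
from h import *
f=env.grab_frame('wrist');g=env.grab_frame('top')
s=np.hstack([cv2.resize(f['frame'][150:400,60:340],(448,400)),cv2.resize(g['frame'][80:220,200:360],(352,308)).copy()]) if 0 else f['frame'][:,:400]
t=cv2.resize(g['frame'][90:240,200:360],(400,375));t=np.vstack([t,np.zeros((25,400,3),np.uint8)])
cv2.imwrite('pics/w3.png',np.hstack([s,t]))
E
python3 g.py
```

```text
t 3.55 tip local mm [ -73.2 -154.2  115. ] F [ 0.3 -0.3 -0.1] open 0.469
q [ 0.12  0.44 -0.12  2.14  0.09  0.57 -1.83]
```

View pics/w3.png

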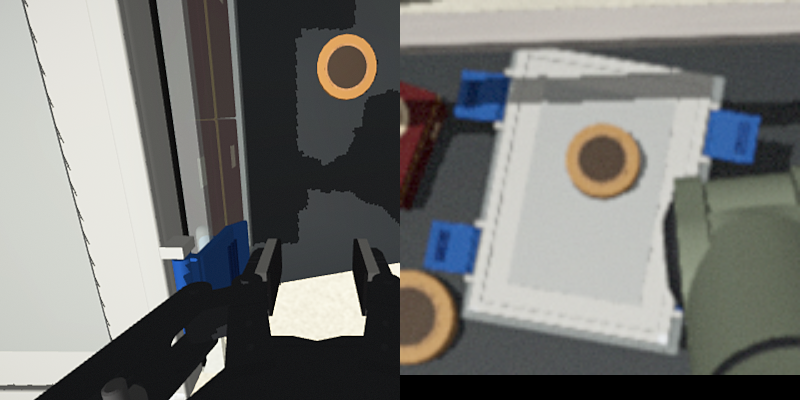

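The left half shows the clip hanging at about 0.35, its tab corner at (248,222). The open finger's bulky linkage, near (190,310), was fouling the lid's hinge bracket, which explains the 40 N. I'll change the grip: fingers shut, turned 90° so the narrow side pushes, and the body tilted outward.

```bash
cat > patch.py <<'E'
s=open('g.py').read()
i=s.index('for i in range')
s=s[:i]+'''for i in range(0,len(a),5):
    x,y,z,l,ph=a[i:i+5];l,ph=np.radians([l,ph])
    d=np.array([np.tan(l),-np.sign(y)*np.tan(ph),-1]);d/=np.linalg.norm(d)
    tx=np.array([0,1,0])-d*d[1];tx/=np.linalg.norm(tx)
    Rt=W@np.c_[tx,np.cross(d,tx),d]
    tip=W@(np.array([x,y,z])/1e3)+[p[0],p[1],0]; tcp=tip-Rt[:,2]*.019
    print('row',(R.T@(tcp-e)*100).round(2),Ro.from_matrix(R.T@Rt).as_rotvec().round(3),'world',tcp.round(3))
'''
open('g.py','w').write(s.replace('lean_deg','lean_deg outward_tilt_deg'))
E
python3 patch.py; python3 g.py -75 -175 190 0 15
python3 - <<'E'
from h import *
f=env.grab_frame('wrist');p=[.549,.0663,-.19]
for th in(0,.1,.2,.35,.5):
    o=.043*np.sin(th)+.013*np.cos(th);z=.156-.043*np.cos(th)+.013*np.sin(th)
    print(th,proj(f,T(p,[[-.052,-.101-o,z],[-.052,-.101,.156]])).round())
E
```

```text
t 3.55 tip local mm [ -73.2 -154.2  115. ] F [ 0.3 -0.3 -0.1] open 0.469
q [ 0.12  0.44 -0.12  2.14  0.09  0.57 -1.83]
row [-0.16  2.57 -7.44] [ 0.207  0.204 -1.562] world [ 0.441 -0.096  0.208]
0 [[243. 216.]
 [184. 254.]]
0.1 [[250. 217.]
 [184. 254.]]
0.2 [[257. 218.]
 [184. 254.]]
0.35 [[266. 221.]
 [184. 254.]]
0.5 [[275. 224.]
 [184. 254.]]
```

The projected clip model puts the tab corner at (243–250, 216) for a shut clip, against (248,222) observed. So near-right already snapped in under that push. Next is far-left, using the better tool pose. I rise first.

>>> drive_tool --rows "0 0.8 -2 0 0 0 2;0 1 -6 0 0 -0.12 0;0 1 -10 0 0 -0.25 0;0 1 -13 0 0 -0.37 0;0 1 -14 0 0 -0.5 0"

```text
time: 4.02
eef_pos: [0.4469, -0.0805, 0.2775]
orientation: [[0.952, 0.306, 0.005], [0.306, -0.952, -0.001], [0.005, 0.002, -1.0]]
contact_force: [1.0, -0.1, -0.4]
opening: 0.0
grip_force: 0.0
```

```bash
python3 g.py -60 175 250 33 15
```

```text
t 4.0167 tip local mm [ -72.4 -163.5  258.5] F [ 0.9  0.1 -0.4] open 0.0
q [ 0.26  0.22 -0.25  1.99  0.07  0.93 -1.28]
row [ 16.67 -29.94   1.21] [-0.624  0.109 -0.972] world [0.514 0.255 0.266]
```

>>> drive_tool --rows "16.7 -29.9 1.2 -0.624 0.109 -0.972 0;16.7 -29.9 1.2 -0.624 0.109 -0.972 0;16.7 -29.9 1.2 -0.624 0.109 -0.972 0;16.7 -29.9 1.2 -0.624 0.109 -0.972 0;16.7 -29.9 1.2 -0.624 0.109 -0.972 0"

```text
time: 4.43
eef_pos: [0.4881, 0.1259, 0.2665]
orientation: [[0.672, 0.704, 0.229], [0.74, -0.627, -0.244], [-0.029, 0.333, -0.942]]
contact_force: [2.7, -1.0, -0.5]
opening: 0.003
grip_force: 0.0
```

```bash
python3 g.py -60 160 240 33 15
```

```text
t 4.4333 tip local mm [-65.9  43.3 248.6] F [ 2.8 -0.5 -0.5] open 0.003
q [-0.25  0.29 -0.4   2.    0.58  0.92 -1.73]
row [10.08 -5.94 -1.24] [-0.289  0.052 -0.449] world [0.511 0.241 0.256]
```

>>> drive_tool --rows "10.1 -5.9 -1.2 -0.289 0.052 -0.449 0;10.1 -5.9 -1.2 -0.289 0.052 -0.449 0;10.1 -5.9 -1.2 -0.289 0.052 -0.449 0;10.1 -5.9 -1.2 -0.289 0.052 -0.449 0;10.1 -5.9 -1.2 -0.289 0.052 -0.449 0"

```text
time: 4.85
eef_pos: [0.5105, 0.241, 0.2534]
orientation: [[0.294, 0.827, 0.479], [0.937, -0.151, -0.314], [-0.187, 0.542, -0.819]]
contact_force: [0.4, -0.2, 0.3]
opening: 0.0
grip_force: 0.0
```

```bash
python3 - <<'E'
from h import *
f=env.grab_frame('wrist');g=env.grab_frame('top')
t=g['frame'][90:290,180:380]
cv2.imwrite('pics/w4.png',np.hstack([cv2.resize(f['frame'],(512,320)),cv2.resize(t,(288,320),interpolation=cv2.INTER_AREA)]))
p=[.549,.0663,-.19]
for th in(0,.1,.35,1.57):
    o=.043*np.sin(th)+.013*np.cos(th);z=.156-.043*np.cos(th)+.013*np.sin(th)
    print(th,(proj(f,T(p,[[.052,.101+o,z],[.098,.101+o,z]]))*.8).round().tolist(),(proj(g,T(p,[[-.075,-.101-o,z]]))-[180,90]).round()*[1.44,1.6])
E
python3 g.py 75 147 195 33 15 75 147 112 33 15 75 125 112 33 15
```

```text
0 [[272.0, 151.0], [296.0, 143.0]] [[201.6 187.2]]
0.1 [[273.0, 148.0], [297.0, 141.0]] [[203.04 188.8 ]]
0.35 [[276.0, 144.0], [300.0, 137.0]] [[208.8 188.8]]
1.57 [[302.0, 147.0], [328.0, 138.0]] [[218.88 187.2 ]]
t 4.95 tip local mm [-59.9 157.9 238.5] F [-0.  -0.6 -0.7] open -0.005
q [-0.53  0.41 -0.43  1.97  0.97  1.02 -1.81]
row [ 1.36  8.98 10.92] [-0.005  0.002 -0.   ] world [0.641 0.202 0.211]
row [ 2.9   4.49 17.73] [-0.005  0.002 -0.   ] world [0.641 0.202 0.128]
row [ 0.75  4.5  18.22] [-0.005  0.002 -0.   ] world [0.637 0.181 0.128]
```

View pics/w4.png

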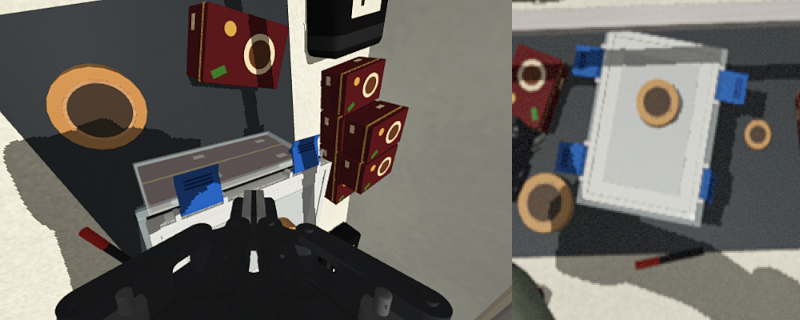

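The top crop, at (706,185), shows near-right as a narrow shut strip where the model predicts it. The far-left clip stands open in the wrist view at (305,152), also as predicted. I go in under the rail.

>>> drive_tool --rows "1.4 9 10.9 0 0 0 0;1.4 9 10.9 0 0 0 0;1.4 9 10.9 0 0 0 0;1.4 9 10.9 0 0 0 0;1.4 9 10.9 0 0 0 0"

```text
time: 5.37
eef_pos: [0.6454, 0.1975, 0.2102]
orientation: [[0.313, 0.824, 0.473], [0.932, -0.17, -0.321], [-0.184, 0.541, -0.821]]
contact_force: [-0.2, 0.4, -0.0]
opening: -0.0
grip_force: 0.0
```

```bash
python3 g.py 75 144 165 33 15 75 144 140 33 15 75 144 110 33 15
```

```text
t 5.3667 tip local mm [ 79.9 142.8 194.6] F [-0.2  0.4 -0. ] open -0.0
q [-0.4   0.59 -0.34  1.79  1.06  0.91 -1.68]
row [ 0.58 -2.02  2.14] [-0.007  0.007 -0.01 ] world [0.641 0.2   0.181]
row [ 1.04 -3.38  4.19] [-0.007  0.007 -0.01 ] world [0.641 0.2   0.156]
row [ 1.59 -5.    6.66] [-0.007  0.007 -0.01 ] world [0.641 0.2   0.126]
```

>>> drive_tool --rows "0.6 -2 2.1 0 0 0 0;0.8 -2.7 3.1 0 0 0 0;1.0 -3.4 4.2 0 0 0 0;1.3 -4.2 5.4 0 0 0 0;1.6 -5 6.6 0 0 0 0"

```text
time: 5.78
eef_pos: [0.6375, 0.2034, 0.1274]
orientation: [[0.308, 0.824, 0.476], [0.934, -0.167, -0.317], [-0.182, 0.542, -0.821]]
contact_force: [-0.0, 0.2, -0.0]
opening: 0.003
grip_force: 0.0
```

```bash
python3 g.py 75 135 110 33 15 75 120 110 33 15
```

```text
t 5.7833 tip local mm [ 71.1 147.2 111.8] F [-0.   0.1 -0. ] open 0.003
q [-0.44  0.7  -0.3   1.85  1.2   0.83 -1.88]
row [-1.11  0.24  0.62] [-0.005  0.002 -0.007] world [0.639 0.191 0.126]
row [-2.57  0.25  0.95] [-0.005  0.002 -0.007] world [0.636 0.176 0.126]
```

>>> drive_tool --rows "-0.6 0.2 0.5 0 0 0 0;-1.1 0.2 0.6 0 0 0 0;-1.6 0.2 0.7 0 0 0 0;-1.9 0.2 0.8 0 0 0 0;-2.1 0.2 0.8 0 0 0 0"

```text
time: 6.2
eef_pos: [0.6364, 0.1822, 0.1261]
orientation: [[0.305, 0.825, 0.476], [0.935, -0.165, -0.314], [-0.18, 0.541, -0.822]]
contact_force: [3.2, 8.6, -9.4]
opening: -0.004
grip_force: 5.6
```

```bash
cat > v.py <<'E'
import sys
from h import *
f=env.grab_frame('wrist');g=env.grab_frame('top');p=[.549,.0663,-.19]
cv2.imwrite('pics/%s.png'%sys.argv[1],np.hstack([cv2.resize(f['frame'],(480,300)),cv2.resize(g['frame'][90:290,180:380],(300,300))]))
x,s=float(sys.argv[2]),float(sys.argv[3])
for th in(0,.2,.35,.6,1.57):
    o=.043*np.sin(th)+.013*np.cos(th);z=.156-.043*np.cos(th)+.013*np.sin(th);P=T(p,[[x-.023,s*(.101+o),z],[x+.023,s*(.101+o),z]])
    print(th,'wrist',(proj(f,P)*.75).round().tolist(),'top',((proj(g,P)-[180,90])*1.5+[480,0]).round().tolist())
E
python3 v.py w5 .075 1; python3 g.py 75 116 110 33 15
```

```text
0 wrist [[215.0, 215.0], [265.0, 191.0]] top [[566.0, 79.0], [571.0, 52.0]]
0.2 wrist [[217.0, 209.0], [268.0, 186.0]] top [[561.0, 78.0], [566.0, 51.0]]
0.35 wrist [[219.0, 207.0], [272.0, 183.0]] top [[557.0, 77.0], [562.0, 50.0]]
0.6 wrist [[224.0, 205.0], [280.0, 180.0]] top [[551.0, 75.0], [556.0, 48.0]]
1.57 wrist [[268.0, 247.0], [331.0, 206.0]] top [[542.0, 67.0], [547.0, 40.0]]
t 6.3 tip local mm [ 74.  126.  110.6] F [  0.3   8.  -10.2] open -0.002
q [-0.42  0.69 -0.29  1.88  1.23  0.8  -1.88]
row [-0.96  0.05  0.32] [-0.006 -0.001 -0.005] world [0.635 0.172 0.126]
```

View pics/w5.png

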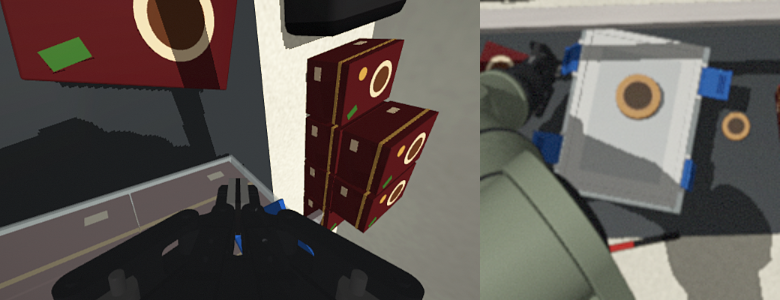

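The finger feels a downward force of 10 N with 8 N outward, so it may be under the tab instead of outside the clip. The small blue bits in the wrist view, at (280,205) and (305,247), don't settle it. I'll score the clip angle numerically from the blue pixels in the cameras.

```bash
cat > th.py <<'E'
from h import *
p=[.549,.0663,-.19]
F={n:env.grab_frame(n) for n in('wrist','top','scene')}
for n,f in F.items():
    b=cv2.inRange(cv2.cvtColor(f['frame'],cv2.COLOR_BGR2HSV),(100,100,25),(128,255,255))>0
    for nm,x,s in(('NL',-.075,1),('NR',-.075,-1),('FL',.075,1),('FR',.075,-1)):
        def poly(th):
            q=[]
            for r,o in((0,.004),(0,.008),(.035,.004),(.035,.008),(.043,.013),(.043,.011)):
                u=r*np.sin(th)+o*np.cos(th);z=.156-r*np.cos(th)+o*np.sin(th)
                q+=[[x-.023,s*(.101+u),z],[x+.023,s*(.101+u),z]]
            im=np.zeros((400,640),np.uint8);cv2.fillConvexPoly(im,cv2.convexHull(proj(f,T(p,q)).round().astype(np.int32).reshape(-1,1,2)),1);return im>0
        ths=[0,.2,.4,.7,1,1.3,1.6,1.9];P=[poly(t) for t in ths];U=cv2.dilate(np.any(P,0).astype(np.uint8),np.ones((5,5)))>0
        B=b&U
        if B.sum()>15:print(n,nm,int(B.sum()),[(t,round(float((B&q).sum()/(B|q).sum()),2)) for t,q in zip(ths,P)])
E
python3 th.py
```

```text
wrist FL 743 [(0, 0.06), (0.2, 0.07), (0.4, 0.07), (0.7, 0.07), (1, 0.06), (1.3, 0.03), (1.6, 0.03), (1.9, 0.04)]
top NL 312 [(0, 0.28), (0.2, 0.26), (0.4, 0.38), (0.7, 0.46), (1, 0.51), (1.3, 0.5), (1.6, 0.52), (1.9, 0.61)]
top NR 165 [(0, 0.6), (0.2, 0.86), (0.4, 0.64), (0.7, 0.47), (1, 0.4), (1.3, 0.38), (1.6, 0.37), (1.9, 0.4)]
top FL 205 [(0, 0.43), (0.2, 0.46), (0.4, 0.45), (0.7, 0.33), (1, 0.3), (1.3, 0.29), (1.6, 0.3), (1.9, 0.33)]
top FR 402 [(0, 0.18), (0.2, 0.31), (0.4, 0.44), (0.7, 0.62), (1, 0.73), (1.3, 0.74), (1.6, 0.7), (1.9, 0.55)]
scene NR 46 [(0, 0.14), (0.2, 0.17), (0.4, 0.31), (0.7, 0.46), (1, 0.28), (1.3, 0.22), (1.6, 0.19), (1.9, 0.17)]
scene FL 177 [(0, 0.23), (0.2, 0.2), (0.4, 0.2), (0.7, 0.19), (1, 0.19), (1.3, 0.24), (1.6, 0.32), (1.9, 0.41)]
scene FR 39 [(0, 0.0), (0.2, 0.0), (0.4, 0.0), (0.7, 0.03), (1, 0.07), (1.3, 0.11), (1.6, 0.14), (1.9, 0.13)]
```

>>> drive_tool --rows "1.2 0 -0.5 0 0 0 0;2.2 0 -0.6 0 0 0 0;2 1 -3 0 0 0 0;1.2 2.5 -6 0 0 0 0;0.5 4 -9 0 0 0 0"

```text
time: 6.87
eef_pos: [0.6278, 0.2082, 0.2215]
orientation: [[0.306, 0.825, 0.475], [0.934, -0.164, -0.318], [-0.184, 0.54, -0.821]]
contact_force: [-0.1, 0.2, 1.5]
opening: 0.001
grip_force: 0.0
```

```bash
python3 th.py
python3 - <<'E'
from h import *
f=env.grab_frame('wrist');g=env.grab_frame('top');s=env.grab_frame('scene')
a=f['frame'][100:400,180:480];b=cv2.resize(g['frame'][100:225,190:360],(400,294));c=cv2.resize(s['frame'][160:310,250:400],(300,300));
b=np.vstack([b,np.zeros((6,400,3),np.uint8)])
im=np.vstack([np.hstack([a,b]),np.hstack([c,np.zeros((300,400,3),np.uint8)])]);cv2.imwrite('pics/w6.png',im)
E
python3 g.py
```

```text
wrist NL 8392 [(0, 0.7), (0.2, 0.78), (0.4, 0.79), (0.7, 0.8), (1, 0.88), (1.3, 0.86), (1.6, 0.6), (1.9, 0.34)]
wrist FL 2274 [(0, 0.59), (0.2, 0.71), (0.4, 0.71), (0.7, 0.67), (1, 0.64), (1.3, 0.53), (1.6, 0.33), (1.9, 0.13)]
top NL 375 [(0, 0.13), (0.2, 0.22), (0.4, 0.36), (0.7, 0.56), (1, 0.75), (1.3, 0.87), (1.6, 0.84), (1.9, 0.8)]
top NR 185 [(0, 0.58), (0.2, 0.43), (0.4, 0.34), (0.7, 0.27), (1, 0.25), (1.3, 0.27), (1.6, 0.29), (1.9, 0.38)]
top FL 186 [(0, 0.34), (0.2, 0.47), (0.4, 0.72), (0.7, 0.52), (1, 0.43), (1.3, 0.4), (1.6, 0.4), (1.9, 0.43)]
top FR 426 [(0, 0.23), (0.2, 0.35), (0.4, 0.51), (0.7, 0.68), (1, 0.8), (1.3, 0.89), (1.6, 0.85), (1.9, 0.76)]
scene NR 47 [(0, 0.36), (0.2, 0.49), (0.4, 0.63), (0.7, 0.18), (1, 0.12), (1.3, 0.09), (1.6, 0.09), (1.9, 0.14)]
scene FL 193 [(0, 0.43), (0.2, 0.49), (0.4, 0.45), (0.7, 0.41), (1, 0.41), (1.3, 0.47), (1.6, 0.56), (1.9, 0.53)]
scene FR 35 [(0, 0.01), (0.2, 0.01), (0.4, 0.01), (0.7, 0.05), (1, 0.09), (1.3, 0.13), (1.6, 0.13), (1.9, 0.12)]
t 7.1667 tip local mm [ 61.1 149.6 204.4] F [-0.3 -0.2  1. ] open 0.001
q [-0.42  0.56 -0.35  1.81  1.05  0.93 -1.68]
```

View pics/w6.png

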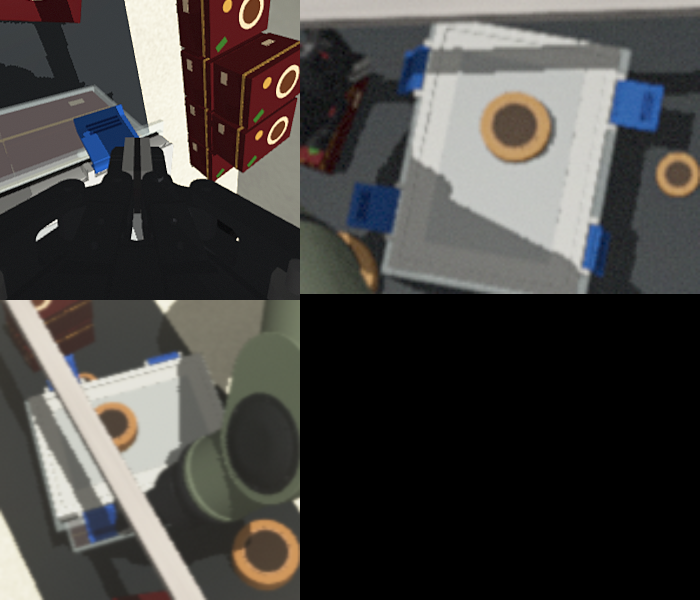

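The crops show far-left hanging at about 0.4, at (415,70) in the top crop, so it isn't snapped yet. Near-right at (597,250) is a narrow shut strip. I'll go back to far-left and push further in.

```bash
python3 g.py 78 150 195 33 15 78 148 117 33 15
```

```text
t 7.1667 tip local mm [ 61.1 149.6 204.4] F [-0.3 -0.2  1. ] open 0.001
q [-0.42  0.56 -0.35  1.81  1.05  0.93 -1.68]
row [0.42 0.9  1.65] [-0.005  0.003 -0.004] world [0.645 0.205 0.211]
row [ 1.66 -3.32  8.1 ] [-0.005  0.003 -0.004] world [0.644 0.203 0.133]
```

>>> drive_tool --rows "0.4 0.9 1.6 0 0 0 0;1 -1.2 4.8 0 0 0 0;1.7 -3.3 8.1 0 0 0 0;0.6 -3.3 8.3 0 0 0 0;-0.2 -3.3 8.5 0 0 0 0"

```text
time: 7.58
eef_pos: [0.639, 0.1846, 0.1303]
orientation: [[0.303, 0.828, 0.472], [0.935, -0.161, -0.316], [-0.186, 0.537, -0.823]]
contact_force: [1.5, 11.3, -7.9]
opening: -0.001
grip_force: 6.4
```

```bash
python3 g.py 78 123 117 33 15 78 119 117 33 15 78 115 117 33 15 78 111 117 33 15
```

```text
t 7.5833 tip local mm [ 76.  129.  114.6] F [-0.7 11.3 -7.9] open -0.001
q [-0.42  0.69 -0.29  1.87  1.21  0.81 -1.85]
row [-0.61  0.28  0.04] [-0.009  0.002  0.   ] world [0.64  0.178 0.133]
row [-1.    0.28  0.13] [-0.009  0.002  0.   ] world [0.639 0.174 0.133]
row [-1.39  0.28  0.22] [-0.009  0.002  0.   ] world [0.638 0.17  0.133]
row [-1.78  0.28  0.31] [-0.009  0.002  0.   ] world [0.637 0.167 0.133]
```

>>> drive_tool --rows "-0.4 0.2 0.1 0 0 0 0;-0.8 0.2 0.1 0 0 0 0;-1.2 0.2 0.1 0 0 0 0;-1.5 0.2 0.2 0 0 0 0"

```text
time: 7.92
eef_pos: [0.6392, 0.1716, 0.1375]
orientation: [[0.303, 0.824, 0.478], [0.936, -0.163, -0.312], [-0.179, 0.542, -0.821]]
contact_force: [1.8, 12.5, -7.7]
opening: -0.001
grip_force: 7.2
```

```bash
python3 g.py 78 113 117 33 15;python3 th.py
```

```text
t 7.9167 tip local mm [ 78.7 116.3 121.9] F [-0.6 12.6 -7.7] open -0.001
q [-0.4   0.67 -0.28  1.89  1.22  0.79 -1.85]
row [-0.24 -0.33  0.44] [-0.004 -0.003 -0.004] world [0.638 0.169 0.133]
wrist FL 700 [(0, 0.09), (0.2, 0.09), (0.4, 0.08), (0.7, 0.08), (1, 0.08), (1.3, 0.09), (1.6, 0.08), (1.9, 0.01)]
top NL 267 [(0, 0.27), (0.2, 0.2), (0.4, 0.24), (0.7, 0.26), (1, 0.29), (1.3, 0.29), (1.6, 0.31), (1.9, 0.36)]
top NR 154 [(0, 0.31), (0.2, 0.64), (0.4, 0.62), (0.7, 0.46), (1, 0.37), (1.3, 0.35), (1.6, 0.34), (1.9, 0.37)]
top FL 106 [(0, 0.35), (0.2, 0.07), (0.4, 0.03), (0.7, 0.03), (1, 0.05), (1.3, 0.07), (1.6, 0.08), (1.9, 0.11)]
top FR 336 [(0, 0.05), (0.2, 0.17), (0.4, 0.3), (0.7, 0.49), (1, 0.59), (1.3, 0.6), (1.6, 0.56), (1.9, 0.42)]
scene NR 41 [(0, 0.02), (0.2, 0.02), (0.4, 0.09), (0.7, 0.41), (1, 0.25), (1.3, 0.19), (1.6, 0.17), (1.9, 0.15)]
scene FL 82 [(0, 0.06), (0.2, 0.05), (0.4, 0.04), (0.7, 0.03), (1, 0.03), (1.3, 0.04), (1.6, 0.08), (1.9, 0.11)]
scene FR 48 [(0, 0.0), (0.2, 0.0), (0.4, 0.0), (0.7, 0.02), (1, 0.06), (1.3, 0.1), (1.6, 0.12), (1.9, 0.12)]
```

Those scores suggest the whole tote slid a few mm under the push. I'll back off and measure.

>>> drive_tool --rows "0.8 0 -0.2 0 0 0 0;1.8 0 -0.5 0 0 0 0;2.8 0 -0.7 0 0 0 0;2.5 1.5 -4 0 0 0 0;1 3.5 -9 0 0 0 0"

```text
time: 8.48
eef_pos: [0.6303, 0.2029, 0.2117]
orientation: [[0.304, 0.827, 0.473], [0.934, -0.162, -0.318], [-0.186, 0.539, -0.822]]
contact_force: [0.4, 0.3, 1.6]
opening: 0.001
grip_force: 0.0
```

```bash
cat > fit.py <<'E'
# joint fit of tote pose and clip angles: blue mask IoU in top camera, per-clip angle free
from h import *
from scipy.optimize import minimize
F={n:env.grab_frame(n) for n in('top','wrist')}
B={n:cv2.inRange(cv2.cvtColor(f['frame'],cv2.COLOR_BGR2HSV),(100,100,25),(128,255,255))>0 for n,f in F.items()}
C=(('NL',-.075,1),('NR',-.075,-1),('FL',.075,1),('FR',.075,-1))
def mask(f,p,x,s,th):
    q=[]
    for r,o in((0,.004),(0,.008),(.035,.004),(.035,.008),(.043,.013),(.043,.011)):
        u=r*np.sin(th)+o*np.cos(th);z=.156-r*np.cos(th)+o*np.sin(th)
        q+=[[x-.023,s*(.101+u),z],[x+.023,s*(.101+u),z]]
    im=np.zeros((400,640),np.uint8);cv2.fillConvexPoly(im,cv2.convexHull((proj(f,T(p,q))*16).round().astype(np.int32).reshape(-1,1,2)),1,8,4);return im>0
def cost(v,n='top'):
    f=F[n];m=np.zeros((400,640),bool)
    for (c,x,s),t in zip(C,v[3:]):m|=mask(f,v[:3],x,s,np.clip(t,0,2.1))
    reg=np.zeros((400,640),bool);reg[100:235,195:365]=1
    b=B[n]&reg;return (b^m).sum()/max(b.sum(),1)
best=None
import sys
x0=[.549,.0663,-.19]+[float(a) for a in sys.argv[1:5]]
r=minimize(cost,x0,method='Nelder-Mead',options=dict(initial_simplex=[x0]+[[a+(d if i==j else 0) for j,a in enumerate(x0)] for i,d in enumerate((.006,-.006,.03,.3,.3,.3,.3))],maxiter=600))
print(r.fun,r.x.round(4))
E
python3 fit.py 1.5 .05 .05 1.5; python3 fit.py 1.5 .05 .35 1.5;python3 g.py
```

```text
0.16802168021680217 [ 0.5515  0.0666 -0.2205  1.862   0.0583  0.1647  1.4457]
0.1812443642921551 [ 0.5502  0.0648 -0.2216  1.7817  0.0243  0.1938  1.5634]
t 8.6833 tip local mm [ 65.4 144.7 199.1] F [-0.3  0.3 -0. ] open -0.003
q [-0.41  0.57 -0.34  1.82  1.06  0.91 -1.69]
```

```bash
sed -i 's/-.19\]/-.22]/; s/\[.549,.0663/[.551,.0658/' th.py g.py; python3 th.py | grep -E "FL|NR|NL"
python3 - <<'E'
from h import *
f=env.grab_frame('wrist');g=env.grab_frame('top');s=env.grab_frame('scene')
a=f['frame'][170:370,200:400];
def lab(f,im,x0,y0,k):
    im=cv2.resize(im,None,fx=k,fy=k)
    for th,c in((0,(0,255,0)),(.35,(0,0,255))):
        o=.043*np.sin(th)+.013*np.cos(th);z=.156-.043*np.cos(th)+.013*np.sin(th)
        for q in proj(f,T([.551,.0658,-.22],[[.052,.101+o,z],[.098,.101+o,z],[.052,.101,.156],[.098,.101,.156],[-.052,-.101-o,z],[-.098,-.101-o,z]])):cv2.circle(im,(int((q[0]-x0)*k),int((q[1]-y0)*k)),2,c,-1)
    return im
A=lab(f,f['frame'][150:350,180:380],180,150,2);Bm=lab(g,g['frame'][110:210,215:315],215,110,4);D=lab(g,g['frame'][160:210,290:340],290,160,4);E=lab(s,s['frame'][200:300,250:350],250,200,4)
cv2.imwrite('pics/w7.png',np.vstack([np.hstack([A,Bm]),np.hstack([D,E[150:350],np.zeros((200,200,3),np.uint8)])]))
E
```

```text
wrist NL 8570 [(0, 0.71), (0.2, 0.75), (0.4, 0.74), (0.7, 0.75), (1, 0.85), (1.3, 0.94), (1.6, 0.67), (1.9, 0.4)]
wrist FL 2050 [(0, 0.66), (0.2, 0.68), (0.4, 0.6), (0.7, 0.51), (1, 0.47), (1.3, 0.42), (1.6, 0.24), (1.9, 0.08)]
top NL 366 [(0, 0.22), (0.2, 0.26), (0.4, 0.39), (0.7, 0.63), (1, 0.82), (1.3, 0.86), (1.6, 0.85), (1.9, 0.89)]
top NR 181 [(0, 0.53), (0.2, 0.5), (0.4, 0.39), (0.7, 0.35), (1, 0.3), (1.3, 0.31), (1.6, 0.35), (1.9, 0.44)]
top FL 124 [(0, 0.49), (0.2, 0.69), (0.4, 0.43), (0.7, 0.26), (1, 0.25), (1.3, 0.23), (1.6, 0.25), (1.9, 0.27)]
scene NR 49 [(0, 0.31), (0.2, 0.42), (0.4, 0.67), (0.7, 0.24), (1, 0.2), (1.3, 0.18), (1.6, 0.16), (1.9, 0.16)]
scene FL 163 [(0, 0.48), (0.2, 0.45), (0.4, 0.4), (0.7, 0.37), (1, 0.38), (1.3, 0.43), (1.6, 0.54), (1.9, 0.56)]
```

View pics/w7.png

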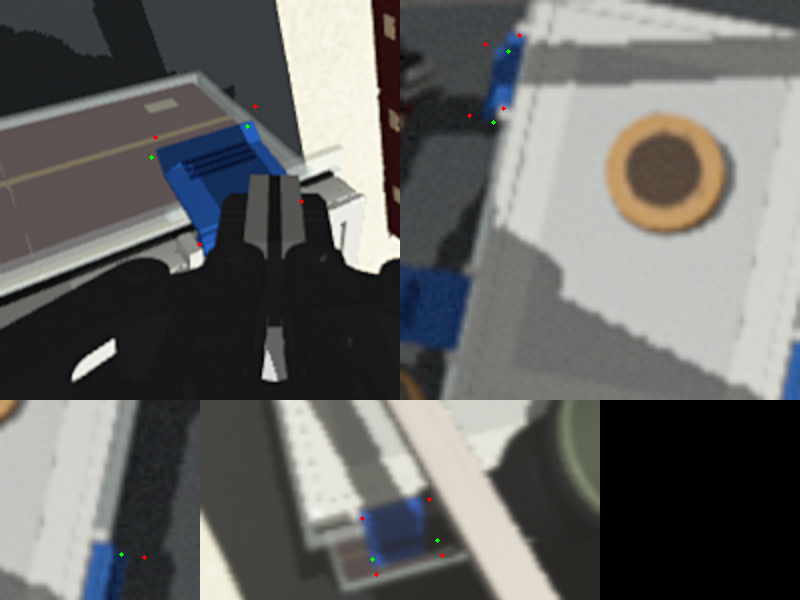

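The overlays put both far-left (wrist and scene) and near-right (top) on the green shut marks, so the first diagonal is done. The tote only yawed by about 0.03 rad. Near-left is next.

```bash
python3 g.py -30 150 225 15 15 -77 144 205 5 15
```

```text
t 8.9833 tip local mm [ 58.4 146.1 196. ] F [-0.  -0.6 -0.9] open -0.002
q [-0.41  0.57 -0.34  1.82  1.06  0.91 -1.69]
row [-0.9  -5.29 -7.08] [ 0.306 -0.042 -0.051] world [0.551 0.224 0.243]
row [ -1.53 -10.04  -7.7 ] [ 0.476 -0.047 -0.093] world [0.507 0.228 0.223]
```

>>> drive_tool --rows "-0.5 -2.5 -3.5 0.1 -0.01 -0.02 0;-0.9 -5.3 -7.1 0.2 -0.02 -0.04 0;-1.2 -8 -8 0.3 -0.03 -0.05 0;-1.5 -10 -7.7 0.42 -0.04 -0.08 0;-1.5 -10 -7.7 0.476 -0.047 -0.093 0"

```text
time: 9.4
eef_pos: [0.505, 0.229, 0.2234]
orientation: [[0.229, 0.973, 0.019], [0.939, -0.216, -0.268], [-0.257, 0.079, -0.963]]
contact_force: [0.4, -0.1, -0.6]
opening: -0.003
grip_force: 0.0
```

```bash
python3 g.py -77 144 190 5 15 -77 144 117 5 15
```

```text
t 9.4 tip local mm [-79.1 144.4 205.1] F [ 0.4 -0.  -0.6] open -0.003
q [-0.29  0.55 -0.53  1.72  0.52  1.18 -1.26]
row [0.36 0.07 1.48] [-0.007 -0.     0.004] world [0.507 0.228 0.208]
row [ 2.23 -0.51  8.51] [-0.007 -0.     0.004] world [0.507 0.228 0.135]
```

>>> drive_tool --rows "0.4 0.1 1.5 0 0 0 0;0.9 0 3.3 0 0 0 0;1.3 -0.2 5 0 0 0 0;1.8 -0.3 6.8 0 0 0 0;2.2 -0.5 8.5 0 0 0 0"

```text
time: 9.82
eef_pos: [0.5097, 0.2272, 0.1348]
orientation: [[0.233, 0.972, 0.026], [0.938, -0.217, -0.27], [-0.257, 0.087, -0.963]]
contact_force: [0.5, -0.5, 0.7]
opening: -0.001
grip_force: 0.0
```

```bash
python3 g.py -77 130 117 5 15 -77 120 117 5 15;python3 th.py | grep NL
```

```text
t 9.8167 tip local mm [-73.9 143.6 116.5] F [ 0.6 -0.4  0.7] open -0.001
q [-0.32  0.67 -0.48  1.78  0.61  1.03 -1.36]
row [-1.33 -0.31  0.28] [-0. -0.  0.] world [0.504 0.215 0.135]
row [-2.3  -0.31  0.54] [-0. -0.  0.] world [0.502 0.205 0.135]
wrist NL 368 [(0, 0.05), (0.2, 0.05), (0.4, 0.05), (0.7, 0.04), (1, 0.04), (1.3, 0.04), (1.6, 0.01), (1.9, 0.0)]
top NL 125 [(0, 0.25), (0.2, 0.34), (0.4, 0.42), (0.7, 0.39), (1, 0.33), (1.3, 0.3), (1.6, 0.3), (1.9, 0.31)]
scene NL 82 [(0, 0.3), (0.2, 0.26), (0.4, 0.22), (0.7, 0.2), (1, 0.22), (1.3, 0.23), (1.6, 0.25), (1.9, 0.29)]
```

>>> drive_tool --rows "-0.7 -0.1 0.1 0 0 0 0;-1.3 -0.3 0.3 0 0 0 0;-1.7 -0.3 0.4 0 0 0 0;-2 -0.3 0.5 0 0 0 0"

```text
time: 10.3
eef_pos: [0.5029, 0.2099, 0.1375]
orientation: [[0.232, 0.972, 0.029], [0.94, -0.216, -0.265], [-0.251, 0.089, -0.964]]
contact_force: [2.0, 12.3, -8.2]
opening: -0.002
grip_force: 7.4
```

```bash
python3 g.py -77 116 117 5 15
```

```text
t 10.3 tip local mm [-76.8 125.3 119.2] F [-0.7 12.4 -8.2] open -0.002
q [-0.3   0.64 -0.49  1.82  0.61  1.   -1.35]
row [-0.84 -0.04  0.44] [ 0.002 -0.006  0.001] world [0.501 0.201 0.135]
```

>>> drive_tool --rows "0.8 0 -0.2 0 0 0 0;1.8 0 -0.6 0 0 0 0;2 0 -4 0 0 0 0;1 0 -8 0 0 0 0"

```text
time: 10.63
eef_pos: [0.5017, 0.2406, 0.2104]
orientation: [[0.23, 0.973, 0.023], [0.938, -0.216, -0.27], [-0.258, 0.084, -0.963]]
contact_force: [0.9, 0.6, 0.2]
opening: 0.003
grip_force: 0.0
```

```bash
python3 th.py | grep -v scene; python3 fit.py .1 .05 .1 1.5;python3 fit.py .4 .05 .1 1.5; python3 g.py
```

```text
wrist NL 1409 [(0, 0.39), (0.2, 0.44), (0.4, 0.41), (0.7, 0.37), (1, 0.37), (1.3, 0.31), (1.6, 0.12), (1.9, 0.05)]
wrist FL 2854 [(0, 0.73), (0.2, 0.71), (0.4, 0.59), (0.7, 0.51), (1, 0.47), (1.3, 0.41), (1.6, 0.31), (1.9, 0.21)]
top NL 162 [(0, 0.52), (0.2, 0.62), (0.4, 0.57), (0.7, 0.38), (1, 0.33), (1.3, 0.31), (1.6, 0.31), (1.9, 0.35)]
top NR 171 [(0, 0.56), (0.2, 0.53), (0.4, 0.41), (0.7, 0.38), (1, 0.32), (1.3, 0.33), (1.6, 0.37), (1.9, 0.44)]
top FL 134 [(0, 0.47), (0.2, 0.69), (0.4, 0.45), (0.7, 0.26), (1, 0.26), (1.3, 0.23), (1.6, 0.25), (1.9, 0.27)]
top FR 430 [(0, 0.21), (0.2, 0.33), (0.4, 0.46), (0.7, 0.67), (1, 0.8), (1.3, 0.85), (1.6, 0.88), (1.9, 0.76)]
0.21822272215973004 [ 0.5506  0.0659 -0.2193  0.2661  0.0562  0.1846  1.5119]
0.21899441340782122 [ 0.5506  0.0642 -0.2139  0.3148 -0.0759  0.229   1.5536]
t 10.9833 tip local mm [-83.6 153.3 192.1] F [-0.4  0.7  1.1] open -0.003
q [-0.31  0.57 -0.52  1.73  0.53  1.16 -1.3 ]
```

Near-left looks to be at about 0.3, so not snapped. The tilted finger face was lifting the tab. I'll push with a vertical face on this near clip, where there is room.

```bash
python3 g.py -76 150 180 0 0 -76 150 111 0 0
```

```text
t 10.9833 tip local mm [-83.6 153.3 192.1] F [-0.4  0.7  1.1] open -0.003
q [-0.31  0.57 -0.52  1.73  0.53  1.16 -1.3 ]
row [-0.48  0.81  1.38] [ 0.087  0.261 -0.011] world [0.51  0.229 0.199]
row [1.29 0.21 8.02] [ 0.087  0.261 -0.011] world [0.51  0.229 0.13 ]
```

>>> drive_tool --rows "-0.4 0.8 1.4 0.04 0.12 0 0;-0.4 0.8 1.4 0.087 0.24 -0.01 0;0.2 0.6 3.6 0.087 0.261 -0.011 0;0.8 0.4 5.9 0.087 0.261 -0.011 0;1.3 0.2 8 0.087 0.261 -0.011 0"

```text
time: 11.4
eef_pos: [0.5098, 0.2276, 0.129]
orientation: [[0.221, 0.975, -0.0], [0.975, -0.221, 0.001], [0.001, -0.0, -1.0]]
contact_force: [-0.1, -0.3, -0.3]
opening: 0.0
grip_force: 0.0
```

```bash
python3 g.py -76 133 111 0 0 -76 124 111 0 0
```

```text
t 11.4 tip local mm [-75.5 148.9 110. ] F [-0.  -0.3 -0.3] open 0.0
q [-0.12  0.63 -0.57  1.86  0.47  0.79 -1.16]
row [-1.59 -0.05 -0.1 ] [-0.    -0.001 -0.003] world [0.506 0.212 0.13 ]
row [-2.49 -0.04 -0.1 ] [-0.    -0.001 -0.003] world [0.504 0.203 0.13 ]
```

Push in small steps, reading the force each time.

>>> drive_tool --rows "-0.8 0 0 0 0 0 0;-1.3 0 0 0 0 0 0;-1.5 0 0 0 0 0 0"

```text
time: 11.65
eef_pos: [0.5065, 0.2136, 0.1312]
orientation: [[0.219, 0.976, 0.001], [0.976, -0.219, 0.0], [0.001, 0.0, -1.0]]
contact_force: [-0.6, 0.9, -0.2]
opening: 0.002
grip_force: 0.0
```

>>> drive_tool --rows "-0.2 0 0 0 0 0 0;-0.4 0 0 0 0 0 0"

```text
time: 11.82
eef_pos: [0.5062, 0.2121, 0.1318]
orientation: [[0.218, 0.976, 0.003], [0.976, -0.218, 0.004], [0.005, 0.002, -1.0]]
contact_force: [3.3, 13.8, -8.8]
opening: -0.0
grip_force: 6.7
```

>>> drive_tool --rows "-0.2 0 0 0 0 0 0;-0.4 0 0 0 0 0 0"

```text
time: 11.98
eef_pos: [0.5054, 0.209, 0.1319]
orientation: [[0.217, 0.976, 0.003], [0.976, -0.217, 0.005], [0.006, 0.002, -1.0]]
contact_force: [3.2, 11.3, -8.5]
opening: 0.002
grip_force: 6.0
```

```bash
python3 g.py
```

```text
t 11.9833 tip local mm [-75.7 129.9 112.9] F [ 0.6 11.7 -8.5] open 0.002
q [-0.08  0.61 -0.58  1.89  0.46  0.77 -1.13]
```

The downward drag on the finger is tab friction. If I also move down while pressing in, that friction helps close the clip.

>>> drive_tool --rows "-0.1 0 0.4 0 0 0 0;-0.3 0 0.8 0 0 0 0;-0.5 0 1.2 0 0 0 0"

```text
time: 12.23
eef_pos: [0.504, 0.2019, 0.1192]
orientation: [[0.218, 0.976, 0.002], [0.976, -0.218, 0.001], [0.002, 0.002, -1.0]]
contact_force: [0.6, 3.5, 2.7]
opening: -0.002
grip_force: 2.1
```

```bash
python3 g.py
```

```text
t 12.2333 tip local mm [-75.6 122.6 100.2] F [-0.2  3.6  2.7] open -0.002
q [-0.08  0.63 -0.56  1.91  0.48  0.74 -1.14]
```

The force collapsed to 3.6 N as the finger advanced 7 mm, so the clip snapped. I'll back off and verify.

>>> drive_tool --rows "1 0 0 0 0 0 0;2.5 0 0 0 0 0 0;3 0 -4 0 0 0 0;3 0 -8 0 0 0 0;3 0 -12 0 0 0 0"

```text
time: 12.65
eef_pos: [0.5095, 0.2331, 0.2404]
orientation: [[0.216, 0.976, -0.001], [0.976, -0.216, 0.002], [0.002, -0.001, -1.0]]
contact_force: [0.7, 0.1, 0.3]
opening: 0.003
grip_force: 0.0
```

```bash
python3 th.py | grep -v scene; python3 fit.py .1 .05 .1 1.5; python3 g.py -75 -165 250 28 10
```

```text
wrist NL 167 [(0, 0.1), (0.2, 0.08), (0.4, 0.07), (0.7, 0.06), (1, 0.05), (1.3, 0.05), (1.6, 0.06), (1.9, 0.02)]
wrist FL 2479 [(0, 0.65), (0.2, 0.67), (0.4, 0.55), (0.7, 0.48), (1, 0.42), (1.3, 0.42), (1.6, 0.44), (1.9, 0.36)]
top NR 165 [(0, 0.57), (0.2, 0.53), (0.4, 0.4), (0.7, 0.37), (1, 0.32), (1.3, 0.33), (1.6, 0.36), (1.9, 0.42)]
top FL 130 [(0, 0.47), (0.2, 0.68), (0.4, 0.44), (0.7, 0.26), (1, 0.25), (1.3, 0.23), (1.6, 0.25), (1.9, 0.27)]
top FR 431 [(0, 0.21), (0.2, 0.33), (0.4, 0.46), (0.7, 0.67), (1, 0.79), (1.3, 0.85), (1.6, 0.88), (1.9, 0.77)]
0.319060773480663 [ 0.5503  0.0648 -0.2225  0.0958  0.0292  0.2287  1.5817]
t 12.9 tip local mm [-76.2 153.1 219.8] F [ 0.4 -0.2 -0.9] open 0.002
q [-0.07  0.5  -0.65  1.76  0.35  1.   -1.07]
row [-32.1   -0.78  -2.83] [-0.487  0.15  -0.038] world [ 0.433 -0.08   0.267]
```

>>> drive_tool --rows "-4 -0.2 -2.8 -0.06 0.02 0 0;-32.1 -0.8 -2.8 -0.487 0.15 -0.038 0;-32.1 -0.8 -2.8 -0.487 0.15 -0.038 0;-32.1 -0.8 -2.8 -0.487 0.15 -0.038 0;-32.1 -0.8 -2.8 -0.487 0.15 -0.038 0"

```text
time: 13.32
eef_pos: [0.4618, 0.0432, 0.2642]
orientation: [[0.142, 0.86, 0.489], [0.98, -0.191, 0.051], [0.137, 0.472, -0.871]]
contact_force: [4.0, -2.0, 0.4]
opening: -0.001
grip_force: 0.0
```

```bash
python3 g.py -60 -160 235 30 10
```

```text
t 13.3167 tip local mm [-73.3 -38.6 247.6] F [ 4.4 -1.1  0.4] open -0.001
q [ 0.26  0.08 -0.56  2.35  0.55  0.26 -0.97]
row [-12.26   0.5   -0.18] [-0.031 -0.005 -0.003] world [ 0.448 -0.078  0.251]
```

>>> drive_tool --rows "-4 1.5 0 0 0 0 0;-8 3 0 0 0 0 0;-12 4 0.3 0 0 0 0;-12 4.5 0.6 0 0 0 0;-12 4.5 0.6 0 0 0 0"

```text
time: 13.73
eef_pos: [0.4879, -0.0835, 0.2636]
orientation: [[0.145, 0.862, 0.486], [0.98, -0.193, 0.05], [0.136, 0.469, -0.873]]
contact_force: [0.6, -0.1, -0.2]
opening: 0.004
grip_force: 0.0
```

```bash
python3 th.py | grep -E "NL|FL|FR";python3 fit.py .1 .05 .1 1.5; python3 fit.py .4 .05 .1 1.5; python3 g.py 77 -146 195 31 10
```

```text
wrist FR 2030 [(0, 0.13), (0.2, 0.21), (0.4, 0.31), (0.7, 0.46), (1, 0.65), (1.3, 0.85), (1.6, 0.82), (1.9, 0.63)]
top NL 87 [(0, 0.64), (0.2, 0.34), (0.4, 0.21), (0.7, 0.14), (1, 0.14), (1.3, 0.15), (1.6, 0.15), (1.9, 0.19)]
top FL 129 [(0, 0.47), (0.2, 0.69), (0.4, 0.45), (0.7, 0.26), (1, 0.25), (1.3, 0.23), (1.6, 0.25), (1.9, 0.27)]
top FR 431 [(0, 0.21), (0.2, 0.33), (0.4, 0.46), (0.7, 0.67), (1, 0.8), (1.3, 0.85), (1.6, 0.88), (1.9, 0.76)]
scene NL 174 [(0, 0.54), (0.2, 0.46), (0.4, 0.42), (0.7, 0.38), (1, 0.4), (1.3, 0.44), (1.6, 0.52), (1.9, 0.68)]
scene FL 192 [(0, 0.56), (0.2, 0.55), (0.4, 0.5), (0.7, 0.46), (1, 0.47), (1.3, 0.53), (1.6, 0.64), (1.9, 0.61)]
scene FR 37 [(0, 0.01), (0.2, 0.01), (0.4, 0.01), (0.7, 0.08), (1, 0.11), (1.3, 0.14), (1.6, 0.14), (1.9, 0.13)]
0.211864406779661 [ 0.5507  0.0645 -0.2193  0.0679 -0.0031  0.2352  1.6087]
0.20944309927360774 [ 0.5507  0.0636 -0.2237  0.0884  0.0179  0.2606  1.7106]
t 14.0833 tip local mm [ -21.  -154.1  247.2] F [ 0.7  0.8 -0.1] open 0.0
q [ 0.75  0.17 -0.7   2.26  0.08  0.25 -0.17]
row [-0.63  6.11  9.22] [-0.053 -0.005 -0.006] world [ 0.584 -0.094  0.211]
```

Near-left now reads clearly shut (θ≈0). Far-left reads between 0 and 0.2, so I'll take a closer look at it with the wrist camera from the left before touching the last clip.

```bash
python3 g.py -45 170 245 25 15
```

```text
t 14.0833 tip local mm [ -21.  -154.1  247.2] F [ 0.7  0.8 -0.1] open 0.0
q [ 0.75  0.17 -0.7   2.26  0.08  0.25 -0.17]
row [32.9  -2.06  4.25] [ 0.052 -0.393 -0.   ] world [0.538 0.248 0.262]
```

>>> drive_tool --rows "32.9 -2 4.2 0.05 -0.393 0 0;32.9 -2 4.2 0.05 -0.393 0 0;32.9 -2 4.2 0.05 -0.393 0 0;32.9 -2 4.2 0.05 -0.393 0 0;32.9 -2 4.2 0.05 -0.393 0 0"

```text
time: 14.5
eef_pos: [0.4871, -0.0222, 0.2517]
orientation: [[0.203, 0.897, 0.392], [0.979, -0.19, -0.073], [0.008, 0.398, -0.917]]
contact_force: [0.7, 0.4, 0.3]
opening: 0.003
grip_force: 0.0
```

```bash
python3 g.py -45 170 245 25 15
```

```text
t 14.5 tip local mm [-35.6 -99.5 234.2] F [0.6 0.5 0.3] open 0.003
q [ 0.2   0.16 -0.4   2.24  0.53  0.42 -0.84]
row [27.45 -0.18 -0.92] [-0.025 -0.252  0.014] world [0.538 0.248 0.262]
```

>>> drive_tool --rows "27.4 -0.2 -1 0 -0.25 0 0;27.4 -0.2 -1 0 -0.25 0 0;27.4 -0.2 -1 0 -0.25 0 0;27.4 -0.2 -1 0 -0.25 0 0;27.4 -0.2 -1 0 -0.25 0 0"

```text
time: 14.92
eef_pos: [0.5123, 0.1301, 0.2548]
orientation: [[0.291, 0.897, 0.332], [0.931, -0.186, -0.314], [-0.22, 0.4, -0.89]]
contact_force: [0.7, -0.0, -0.1]
opening: -0.002
grip_force: 0.0
```

```bash
python3 g.py -45 170 245 25 15
```

```text
t 14.9167 tip local mm [-44.4  49.9 237.9] F [ 0.7  0.1 -0.1] open -0.002
q [-0.3   0.34 -0.41  2.01  0.79  0.92 -1.47]
row [11.52  0.35 -3.46] [-0.021 -0.002  0.019] world [0.538 0.248 0.262]
```

>>> drive_tool --rows "12 0.3 -3.5 0 0 0 0;12 0.3 -3.5 0 0 0 0;12 0.3 -3.5 0 0 0 0;12 0.3 -3.5 0 0 0 0;12 0.3 -3.5 0 0 0 0"

```text
time: 15.33
eef_pos: [0.5384, 0.2513, 0.2605]
orientation: [[0.289, 0.899, 0.33], [0.933, -0.186, -0.309], [-0.216, 0.397, -0.892]]
contact_force: [-0.8, -0.9, 0.8]
opening: -0.0
grip_force: 0.0
```

```bash
cat > fw.py <<'E'
# wrist + scene fit of both left clips with a common pose (xy,yaw) free
from h import *
from scipy.optimize import minimize
exec(open('fit.py').read().split('F={')[0].split('minimize')[1]) if 0 else None
src=open('fit.py').read();exec(src[src.index('C=(('):src.index('def cost')])
f=env.grab_frame('wrist');b=cv2.inRange(cv2.cvtColor(f['frame'],cv2.COLOR_BGR2HSV),(100,100,20),(128,255,255))>0
reg=np.zeros_like(b)
for c,x,s in(C[0],C[2]):
    for t in(0,.5,1.,1.6):reg|=mask(f,[.551,.0655,-.22],x,s,t)
reg=cv2.dilate(reg.astype(np.uint8),np.ones((15,15)))>0;b&=reg
n,l,st,ce=cv2.connectedComponentsWithStats(b.astype(np.uint8));print([r.tolist() for r in st[1:] if r[4]>50])
def cost(v,tf=None):
    A=mask(f,v[:3],-.075,1,np.clip(v[3],0,2))|mask(f,v[:3],.075,1,np.clip(v[4] if tf is None else tf,0,2))
    return (A^b).sum()/b.sum()+((v[0]-.551)/.01)**2*.01+((v[1]-.0655)/.01)**2*.01
x0=[.551,.0655,-.22,.05,.1]
S=[x0]+[[a+(d if i==j else 0) for j,a in enumerate(x0)] for i,d in enumerate((.004,-.004,.015,.1,.2))]
r=minimize(cost,x0,method='Nelder-Mead',options=dict(initial_simplex=S));print(r.fun.round(3),r.x.round(4))
for tf in(0,.1,.2,.3,.4):
    r=minimize(cost,x0,args=(tf,),method='Nelder-Mead',options=dict(initial_simplex=S));print(tf,r.fun.round(3),r.x[:4].round(4))
cv2.imwrite('pics/fw_unviewed.png',f['frame'])
E
python3 fw.py; python3 g.py
```

```text
[[350, 190, 53, 45, 1444], [214, 223, 59, 53, 2111]]
0.132 [ 0.5491  0.0588 -0.2154 -0.0561  0.3609]
0 0.158 [ 0.5516  0.0588 -0.1912  0.1777]
0.1 0.127 [ 0.5506  0.0581 -0.1996  0.186 ]
0.2 0.101 [ 0.5489  0.0576 -0.2132  0.1861]
0.3 0.135 [ 0.5495  0.0577 -0.2065 -0.1464]
0.4 0.127 [ 0.549   0.0578 -0.2119 -0.1119]
t 15.3833 tip local mm [-44.7 171.9 243.7] F [-0.4 -0.6  0.3] open -0.002
q [-0.45  0.47 -0.44  1.79  0.77  1.09 -1.54]
```

```bash
cat > ed.py <<'E'
from h import *
p=[.551,.0655,-.22]
for n in('wrist','top','scene'):
    f=env.grab_frame(n);b=cv2.inRange(cv2.cvtColor(f['frame'],cv2.COLOR_BGR2HSV),(100,100,20),(128,255,255))
    for nm,x,s in(('NL',-.075,1),('NR',-.075,-1),('FL',.075,1),('FR',.075,-1)):
        k=np.argwhere(b>0)[:,::-1]
        o=f['pose'][:3,3];R=f['pose'][:3,:3]
        d=(np.c_[k,np.ones(len(k))]@np.linalg.inv(f['mtx']).T*[1,-1,-1])@R.T
        out=[]
        for z in(.113,.156):
            L=T([0,0,-p[2]],o+d*((z-o[2])/d[:,2])[:,None]-[p[0],p[1],0])
            m=(abs(L[:,0]-x)<.015)&(L[:,1]*s>.085)&(L[:,1]*s<.165)
            # per x bin: outermost and innermost
            y=L[m,1]*s
            if m.sum()>15:out.append((z,'inner',np.percentile(y,2).round(4),'outer',np.percentile(y,98).round(4)))
        print(n,nm,out)
E
python3 ed.py
```

```text
wrist NL [(0.113, 'inner', np.float64(0.0857), 'outer', np.float64(0.111)), (0.156, 'inner', np.float64(0.0956), 'outer', np.float64(0.1405))]
wrist NR []
wrist FL [(0.113, 'inner', np.float64(0.0861), 'outer', np.float64(0.1175)), (0.156, 'inner', np.float64(0.096), 'outer', np.float64(0.144))]
wrist FR []
top NL [(0.113, 'inner', np.float64(0.1077), 'outer', np.float64(0.1189)), (0.156, 'inner', np.float64(0.099), 'outer', np.float64(0.1103))]
top NR [(0.113, 'inner', np.float64(0.0962), 'outer', np.float64(0.1167)), (0.156, 'inner', np.float64(0.0978), 'outer', np.float64(0.1177))]
top FL [(0.113, 'inner', np.float64(0.1082), 'outer', np.float64(0.1245)), (0.156, 'inner', np.float64(0.1), 'outer', np.float64(0.1148))]
top FR [(0.113, 'inner', np.float64(0.0963), 'outer', np.float64(0.1453)), (0.156, 'inner', np.float64(0.0976), 'outer', np.float64(0.1454))]
scene NL [(0.156, 'inner', np.float64(0.0957), 'outer', np.float64(0.1053))]
scene NR [(0.113, 'inner', np.float64(0.1278), 'outer', np.float64(0.1379)), (0.156, 'inner', np.float64(0.1016), 'outer', np.float64(0.1109))]
scene FL [(0.113, 'inner', np.float64(0.0859), 'outer', np.float64(0.1175)), (0.156, 'inner', np.float64(0.0979), 'outer', np.float64(0.134))]
scene FR []
```

Comparing tab edges against the matching hinge lines, far-left sits about 6 mm further out than near-left in both wrist and top views. That is roughly 0.15–0.2 rad, so it hangs just short of snapping and near-left was closed too early. To keep the crosswise order I'll re-open near-left by gripping the sides of its tab, then finish far-left.

```bash
python3 g.py -75 155 170 0 15 -75 155 106 0 15 -75 117 106 0 15
```

```text
t 15.5333 tip local mm [-43.5 169.6 244.3] F [ 0.  -0.8  0.3] open 0.004
q [-0.45  0.47 -0.44  1.79  0.77  1.09 -1.54]
row [ 0.01 -5.12  5.89] [ 0.399 -0.024 -0.091] world [0.513 0.238 0.188]
row [ 1.4  -7.67 11.6 ] [ 0.399 -0.024 -0.091] world [0.513 0.238 0.124]
row [-2.3  -7.71 12.48] [ 0.399 -0.024 -0.091] world [0.504 0.201 0.124]
```

>>> drive_tool --rows "0 -2.5 3 0.12 0 -0.03 7;0 -5.1 5.9 0.24 -0.01 -0.06 7;0.5 -6 8 0.36 -0.02 -0.09 7;1 -6.8 9.8 0.399 -0.024 -0.091 7;1.4 -7.7 11.6 0.399 -0.024 -0.091 7"

```text
time: 15.95
eef_pos: [0.5143, 0.2367, 0.1227]
orientation: [[0.215, 0.975, -0.06], [0.942, -0.223, -0.251], [-0.259, -0.003, -0.966]]
contact_force: [1.3, 0.1, -0.8]
opening: 0.705
grip_force: 0.0
```

```bash
python3 g.py -75 117 105 0 15
python3 - <<'E'
from h import *
from rig import env
import numpy as np
# where do the clip side edges and the finger pads lie in the wrist view?
f=env.grab_frame('wrist');b=cv2.inRange(cv2.cvtColor(f['frame'],cv2.COLOR_BGR2HSV),(100,100,20),(128,255,255))
n,l,st,ce=cv2.connectedComponentsWithStats(b)
print([r.tolist() for r in st[1:] if r[4]>100])
p=[.551,.0655,-.22]
print(proj(f,T(p,[[-.098,.114,.113],[-.052,.114,.113],[-.098,.105,.156],[-.052,.105,.156]])).round().tolist())
E
```

```text
t 15.95 tip local mm [-73.2 153.8 104.3] F [ 1.3  0.3 -0.8] open 0.705
q [-0.3   0.72 -0.5   1.71  0.54  1.08 -1.28]
row [-3.58 -0.17  0.89] [-0.004 -0.    -0.005] world [0.504 0.201 0.123]
[[525, 308, 115, 92, 6422], [275, 313, 76, 28, 1778]]
[[277.0, 311.0], [352.0, 311.0], [268.0, 397.0], [360.0, 397.0]]
```

>>> drive_tool --rows "-1.2 -0.1 0.3 0 0 0 7;-2.2 -0.1 0.6 0 0 0 7;-3.1 -0.2 0.8 0 0 0 7;-3.6 -0.2 0.9 0 0 0 7;-3.6 -0.2 0.9 0 0 0 5.8"

```text
time: 16.42
eef_pos: [0.5028, 0.2018, 0.1256]
orientation: [[0.212, 0.976, -0.055], [0.942, -0.219, -0.252], [-0.258, 0.001, -0.966]]
contact_force: [0.8, -0.1, 0.5]
opening: 0.699
grip_force: 0.0
```

>>> drive_tool --rows "0 0 0 0 0 0 4;0 0 0 0 0 0 3;0 0 0 0 0 0 3;0 0 0 0 0 0 3" --squeeze 50

```text
time: 16.75
eef_pos: [0.5034, 0.2051, 0.1251]
orientation: [[0.21, 0.976, -0.054], [0.944, -0.217, -0.249], [-0.255, 0.001, -0.967]]
contact_force: [3.5, 5.1, 1.1]
opening: 0.35
grip_force: 2.9
```

```bash
python3 g.py -75 124 106 0 15 -75 134 110 0 15 -75 144 116 0 15
```

```text
t 16.75 tip local mm [-76.8 120.7 106.7] F [2.3 5.7 1.1] open 0.35
q [-0.26  0.68 -0.5   1.78  0.55  1.03 -1.26]
row [ 0.34  0.19 -0.01] [ 0.002 -0.004  0.001] world [0.506 0.208 0.124]
row [ 1.21  0.19 -0.65] [ 0.002 -0.004  0.001] world [0.508 0.218 0.128]
row [ 2.02  0.19 -1.49] [ 0.002 -0.004  0.001] world [0.51  0.227 0.134]
```

The fingers closed to 30 mm, in front of the 46 mm tab, because the tips are narrower than I assumed. I'll go back, reopen, and move 8 mm deeper.

>>> drive_tool --rows "1 0.2 0 0 0 0 7;2 0.2 -0.4 0 0 0 7;2 0.2 -0.4 0 0 0 7;2 0.2 -0.4 0 0 0 7;2 0.2 -0.4 0 0 0 7"

```text
time: 17.17
eef_pos: [0.5088, 0.2227, 0.1231]
orientation: [[0.21, 0.976, -0.057], [0.943, -0.218, -0.252], [-0.258, -0.001, -0.966]]
contact_force: [1.0, -0.6, 0.0]
opening: 0.821
grip_force: 0.0
```

```bash
python3 g.py -75 108 106 0 15; python3 ed.py | grep -E "wrist NL|top NL"
```

```text
t 17.1667 tip local mm [-75.4 139.  104.8] F [ 1.1 -0.4  0. ] open 0.821
q [-0.28  0.71 -0.5   1.74  0.55  1.06 -1.27]
row [-3.02  0.04  0.68] [-0.    -0.     0.001] world [0.502 0.192 0.124]
wrist NL [(0.113, 'inner', np.float64(0.0852), 'outer', np.float64(0.1115)), (0.156, 'inner', np.float64(0.1409), 'outer', np.float64(0.1645))]
top NL []
```

>>> drive_tool --rows "-1.2 0 0.3 0 0 0 7;-2.2 0 0.5 0 0 0 7;-2.8 0 0.6 0 0 0 7;-3 0 0.7 0 0 0 7;-3 0 0.7 0 0 0 6"

```text
time: 17.73
eef_pos: [0.5024, 0.1915, 0.1245]
orientation: [[0.212, 0.976, -0.056], [0.943, -0.219, -0.252], [-0.258, 0.0, -0.966]]
contact_force: [-0.7, -0.1, -0.4]
opening: 0.711
grip_force: 0.0
```

>>> drive_tool --rows "0 0 0 0 0 0 5;0 0 0 0 0 0 4;0 0 0 0 0 0 4" --squeeze 50

```text
time: 17.98
eef_pos: [0.5015, 0.1932, 0.1245]
orientation: [[0.21, 0.976, -0.058], [0.943, -0.218, -0.252], [-0.258, -0.001, -0.966]]
contact_force: [-6.1, 0.6, 10.1]
opening: 0.519
grip_force: 49.4
```

```bash
python3 g.py -75 117 106 0 15 -75 126 109 0 15 -75 135 114 0 15 -75 143 121 0 15
```

```text
t 17.9833 tip local mm [-76.1 108.6 106.2] F [-6.1 -0.7 10.1] open 0.519
q [-0.24  0.68 -0.49  1.8   0.55  1.03 -1.25]
row [ 0.81  0.11 -0.2 ] [-0.001 -0.001  0.001] world [0.504 0.201 0.124]
row [ 1.61  0.11 -0.72] [-0.001 -0.001  0.001] world [0.506 0.21  0.127]
row [ 2.35  0.11 -1.44] [-0.001 -0.001  0.001] world [0.508 0.219 0.132]
row [ 2.94  0.11 -2.32] [-0.001 -0.001  0.001] world [0.51  0.227 0.139]
```

Gripped at 44 mm, about the blade width, with 49 N. Now I pull the clip open along its arc.

>>> drive_tool --rows "0.4 0 -0.1 0 0 0 4;0.8 0 -0.2 0 0 0 4;1.2 0 -0.5 0 0 0 4;1.6 0 -0.7 0 0 0 4;2 0 -1.1 0 0 0 4"

```text
time: 18.4
eef_pos: [0.5064, 0.2125, 0.1282]
orientation: [[0.211, 0.976, -0.059], [0.942, -0.219, -0.255], [-0.262, -0.002, -0.965]]
contact_force: [2.4, -6.9, -25.2]
opening: 0.51
grip_force: 54.9
```

```bash
python3 g.py; python3 ed.py | grep -E "NL|NR|FR"
```

```text
t 18.4 tip local mm [-75.6 128.5 109.9] F [  3.8  -6.2 -25.2] open 0.51
q [-0.27  0.69 -0.5   1.75  0.54  1.06 -1.26]
wrist NL [(0.113, 'inner', np.float64(0.0867), 'outer', np.float64(0.1276)), (0.156, 'inner', np.float64(0.123), 'outer', np.float64(0.1641))]
wrist NR []
wrist FR []
top NL []
top NR [(0.113, 'inner', np.float64(0.0851), 'outer', np.float64(0.0986)), (0.156, 'inner', np.float64(0.0856), 'outer', np.float64(0.1001))]
top FR [(0.113, 'inner', np.float64(0.0857), 'outer', np.float64(0.1331)), (0.156, 'inner', np.float64(0.0863), 'outer', np.float64(0.1332))]
scene NL []
scene NR []
scene FR []
```

The pull slid the tote about 11 mm to the left, still inside the limit, without clearly freeing the clip. I'll grip harder and instead rotate the tool about the hinge, which applies a couple and not a pull.

```bash
sed -i 's/\[.551,.0658,-.22\]/[.5535,.0771,-.22]/' g.py th.py; sed -i 's/\[.551,.0655,-.22\]/[.5535,.0771,-.22]/' ed.py
cat > hr.py <<'E'
import sys
from h import *
from scipy.spatial.transform import Rotation as Ro
p=[.5535,.0771,-.22];s=env.get_state();R=s['orientation'];e=s['eef_pos']
side=float(sys.argv[1]);h=T(p,[[0,side*.101,.156]])[0];ax=np.array([np.cos(p[2]),np.sin(p[2]),0])*side
for d in sys.argv[2:]:
    Q=Ro.from_rotvec(ax*float(d)).as_matrix()
    print(d,(R.T@(h+Q@(e-h)-e)*100).round(2),Ro.from_matrix(R.T@Q@R).as_rotvec().round(3))
E
python3 hr.py 1 .1 .2 .3 .4 .5; python3 g.py; python3 ed.py | grep top
```

```text
.1 [ 0.19 -0.   -0.3 ] [-0.   0.1 -0. ]
.2 [ 0.35 -0.   -0.61] [-0.   0.2 -0. ]
.3 [ 0.48 -0.   -0.94] [-0.     0.3   -0.001]
.4 [ 0.58 -0.   -1.28] [-0.     0.4   -0.001]
.5 [ 0.64 -0.   -1.63] [-0.     0.5   -0.001]
t 18.55 tip local mm [-75.8 118.5 110.2] F [  0.9  -2.2 -20.1] open 0.507
q [-0.27  0.69 -0.5   1.75  0.54  1.06 -1.26]
top NL []
top NR [(0.113, 'inner', np.float64(0.0903), 'outer', np.float64(0.1099)), (0.156, 'inner', np.float64(0.0926), 'outer', np.float64(0.1116))]
top FL [(0.113, 'inner', np.float64(0.1097), 'outer', np.float64(0.1245)), (0.156, 'inner', np.float64(0.1006), 'outer', np.float64(0.1148))]
top FR [(0.113, 'inner', np.float64(0.0951), 'outer', np.float64(0.1446)), (0.156, 'inner', np.float64(0.0977), 'outer', np.float64(0.1451))]
```

>>> drive_tool --rows "0 0 0 0 0 0 4;0.2 0 -0.3 0 0.1 0 4;0.35 0 -0.6 0 0.2 0 4;0.5 0 -0.95 0 0.3 0 4;0.6 0 -1.3 0 0.4 0 4" --squeeze 110

```text
time: 19.12
eef_pos: [0.5087, 0.2241, 0.1416]
orientation: [[0.215, 0.976, 0.032], [0.966, -0.217, 0.14], [0.143, 0.001, -0.99]]
contact_force: [-5.9, 5.2, -17.0]
opening: 0.49
grip_force: 104.2
```

```bash
python3 g.py; python3 ed.py | grep -E "top|wrist"; python3 hr.py 1 .1 .2 .3
```

```text
t 19.1167 tip local mm [-75.7 136.4 122.8] F [ -6.9   3.8 -17. ] open 0.49
q [ 0.02  0.6  -0.66  1.92  0.42  0.66 -1.07]
wrist NL [(0.113, 'inner', np.float64(0.0862), 'outer', np.float64(0.1296)), (0.156, 'inner', np.float64(0.1075), 'outer', np.float64(0.1454))]
wrist NR []
wrist FL [(0.113, 'inner', np.float64(0.0875), 'outer', np.float64(0.1168)), (0.156, 'inner', np.float64(0.0913), 'outer', np.float64(0.1278))]
wrist FR []
top NL []
top NR []
top FL [(0.113, 'inner', np.float64(0.1081), 'outer', np.float64(0.1245)), (0.156, 'inner', np.float64(0.0987), 'outer', np.float64(0.1141))]
top FR [(0.113, 'inner', np.float64(0.0975), 'outer', np.float64(0.1474)), (0.156, 'inner', np.float64(0.1001), 'outer', np.float64(0.1478))]
.1 [ 0.17 -0.   -0.29] [0.  0.1 0. ]
.2 [ 0.31 -0.   -0.6 ] [0.  0.2 0. ]
.3 [ 0.42 -0.   -0.93] [0.001 0.3   0.   ]
```

>>> drive_tool --rows "0.3 0 -0.5 0 0.15 0 4;0.3 0 -0.5 0 0.15 0 7;0.3 0 -0.5 0 0.15 0 7;2 0 -0.5 0 0.05 0 7;4 0 -1 0 0 0 7" --squeeze 40

```text
time: 19.68
eef_pos: [0.5192, 0.2569, 0.1565]
orientation: [[0.223, 0.974, 0.031], [0.966, -0.225, 0.128], [0.132, 0.001, -0.991]]
contact_force: [2.4, -0.0, -0.1]
opening: 0.821
grip_force: 0.0
```

```bash
python3 g.py; python3 ed.py | grep -E "top|wrist"; python3 th.py | grep -E "wrist|top"
```

```text
t 19.6833 tip local mm [-72.7 170.5 137.7] F [ 2.4  0.5 -0.1] open 0.821
q [-0.05  0.61 -0.65  1.85  0.4   0.72 -1.11]
wrist NL [(0.113, 'inner', np.float64(0.0985), 'outer', np.float64(0.1344)), (0.156, 'inner', np.float64(0.1303), 'outer', np.float64(0.1573))]
wrist NR []
wrist FL [(0.113, 'inner', np.float64(0.0963), 'outer', np.float64(0.1214)), (0.156, 'inner', np.float64(0.0989), 'outer', np.float64(0.1355))]
wrist FR []
top NL []
top NR []
top FL [(0.113, 'inner', np.float64(0.1127), 'outer', np.float64(0.1269)), (0.156, 'inner', np.float64(0.1034), 'outer', np.float64(0.1171))]
top FR [(0.113, 'inner', np.float64(0.0922), 'outer', np.float64(0.1412)), (0.156, 'inner', np.float64(0.0944), 'outer', np.float64(0.1417))]
wrist NL 2325 [(0, 0.11), (0.2, 0.2), (0.4, 0.26), (0.7, 0.29), (1, 0.26), (1.3, 0.16), (1.6, 0.0), (1.9, 0.0)]
wrist FL 2997 [(0, 0.38), (0.2, 0.43), (0.4, 0.4), (0.7, 0.38), (1, 0.36), (1.3, 0.35), (1.6, 0.33), (1.9, 0.28)]
top FL 121 [(0, 0.27), (0.2, 0.71), (0.4, 0.66), (0.7, 0.42), (1, 0.31), (1.3, 0.28), (1.6, 0.25), (1.9, 0.24)]
top FR 428 [(0, 0.26), (0.2, 0.4), (0.4, 0.52), (0.7, 0.63), (1, 0.62), (1.3, 0.59), (1.6, 0.6), (1.9, 0.54)]
```

Near-left is open again: its tab edge is about 20 mm further out than when shut. Now I finish far-left, pressing in and down with the helpful friction.

```bash
sed -i 's/\[.5535,.0771,-.22\]/[.554,.0800,-.22]/' g.py th.py ed.py hr.py; python3 g.py 10 165 210 20 12 75 155 190 32 12
```

```text
t 19.9833 tip local mm [-74.7 170.6 137.8] F [ 0.  -0.7  0.8] open 0.823
q [-0.05  0.61 -0.65  1.85  0.4   0.72 -1.11]
row [ 1.05  7.84 -7.01] [-0.35  -0.332  0.01 ] world [0.594 0.244 0.228]
row [-0.27 13.99 -5.  ] [-0.56  -0.309  0.011] world [0.652 0.22  0.206]
```

>>> drive_tool --rows "0.5 2 -4 -0.08 -0.08 0 3;1 5 -7 -0.2 -0.18 0 0;0.6 8 -7 -0.32 -0.25 0.01 0;0 11 -6 -0.44 -0.3 0.01 0;-0.3 14 -5 -0.56 -0.309 0.011 0"

```text
time: 20.4
eef_pos: [0.6545, 0.2198, 0.2076]
orientation: [[0.301, 0.844, 0.444], [0.943, -0.192, -0.273], [-0.145, 0.501, -0.853]]
contact_force: [1.6, -0.7, -1.3]
opening: 0.105
grip_force: 0.0
```

```bash
python3 g.py 76 150 160 32 12 76 146 118 32 12 76 132 116 32 12
```

```text
t 20.4 tip local mm [ 77.  155.1 191.4] F [ 1.7 -0.4 -1.3] open 0.105
q [-0.42  0.6  -0.3   1.74  0.96  0.87 -1.59]
row [-0.04 -1.72  2.72] [-0.034 -0.008  0.002] world [0.652 0.215 0.176]
row [ 0.17 -3.82  6.37] [-0.034 -0.008  0.002] world [0.651 0.211 0.134]
row [-1.18 -3.92  6.78] [-0.034 -0.008  0.002] world [0.648 0.198 0.132]
```

>>> drive_tool --rows "0 -1.7 2.7 -0.03 0 0 0;0.1 -2.8 4.5 -0.03 0 0 0;0.2 -3.8 6.3 -0.03 0 0 0;-0.6 -3.9 6.5 -0.03 0 0 0;-1.2 -3.9 6.6 -0.03 0 0 0"

```text
time: 20.82
eef_pos: [0.6438, 0.1969, 0.1306]
orientation: [[0.299, 0.835, 0.461], [0.943, -0.184, -0.278], [-0.147, 0.518, -0.843]]
contact_force: [1.5, 10.4, -6.3]
opening: 0.001
grip_force: 5.4
```

```bash
python3 g.py 76 126 114 32 12 76 120 108 32 12 76 115 102 32 12 76 111 98 32 12
```

```text
t 20.8167 tip local mm [ 71.8 130.5 114.6] F [-0.9 10.5 -6.3] open 0.001
q [-0.46  0.68 -0.22  1.85  1.14  0.74 -1.8 ]
row [-0.38  0.3   0.34] [-0.013 -0.007  0.005] world [0.647 0.192 0.13 ]
row [-0.88 -0.01  0.95] [-0.013 -0.007  0.005] world [0.645 0.186 0.124]
row [-1.29 -0.32  1.54] [-0.013 -0.007  0.005] world [0.644 0.181 0.118]
row [-1.62 -0.53  1.95] [-0.013 -0.007  0.005] world [0.643 0.177 0.114]
```

>>> drive_tool --rows "-0.3 0 0.5 0 0 0 0;-0.7 -0.2 1 0 0 0 0;-1 -0.4 1.5 0 0 0 0"

```text
time: 21.07
eef_pos: [0.6461, 0.1867, 0.1199]
orientation: [[0.298, 0.833, 0.466], [0.944, -0.185, -0.273], [-0.141, 0.521, -0.842]]
contact_force: [3.6, 16.8, 7.2]
opening: 0.004
grip_force: 7.6
```

```bash
python3 g.py; python3 ed.py | grep -E "top"
```

```text
t 21.0667 tip local mm [ 76.4 121.1 103.9] F [-0.2 17.2  7.2] open 0.004
q [-0.45  0.69 -0.21  1.86  1.18  0.7  -1.84]
top NL [(0.113, 'inner', np.float64(0.1151), 'outer', np.float64(0.137)), (0.156, 'inner', np.float64(0.1055), 'outer', np.float64(0.1343))]
top NR [(0.113, 'inner', np.float64(0.0899), 'outer', np.float64(0.109)), (0.156, 'inner', np.float64(0.0923), 'outer', np.float64(0.1108))]
top FL [(0.113, 'inner', np.float64(0.1096), 'outer', np.float64(0.1403)), (0.156, 'inner', np.float64(0.1002), 'outer', np.float64(0.1242))]
top FR [(0.113, 'inner', np.float64(0.0951), 'outer', np.float64(0.1441)), (0.156, 'inner', np.float64(0.0978), 'outer', np.float64(0.1447))]
```

>>> drive_tool --rows "1 0 0 0 0 0 0;2 0 -0.5 0 0 0 0;2.5 0.8 -3 0 0 0 0;2 2.5 -6 0 0 0 0;1 4 -9 0 0 0 0"

```text
time: 21.63
eef_pos: [0.639, 0.2143, 0.2139]
orientation: [[0.297, 0.836, 0.462], [0.944, -0.183, -0.276], [-0.147, 0.517, -0.843]]
contact_force: [1.5, -0.8, 0.5]
opening: 0.001
grip_force: 0.0
```

```bash
sed -i 's/\[.554,.0800,-.22\]/[.554,.0834,-.257]/' g.py th.py ed.py hr.py; python3 ed.py | grep -E "top|wrist";python3 th.py | grep -E "top|wrist F"; python3 g.py -77 150 200 3 8
```

```text
wrist NL [(0.113, 'inner', np.float64(0.0861), 'outer', np.float64(0.1246)), (0.156, 'inner', np.float64(0.0955), 'outer', np.float64(0.1497))]
wrist NR []
wrist FL [(0.113, 'inner', np.float64(0.0857), 'outer', np.float64(0.1112)), (0.156, 'inner', np.float64(0.1135), 'outer', np.float64(0.1399))]
wrist FR []
top NL [(0.113, 'inner', np.float64(0.1093), 'outer', np.float64(0.1407)), (0.156, 'inner', np.float64(0.0997), 'outer', np.float64(0.13))]
top NR [(0.113, 'inner', np.float64(0.0959), 'outer', np.float64(0.1149)), (0.156, 'inner', np.float64(0.0984), 'outer', np.float64(0.1168))]
top FL [(0.113, 'inner', np.float64(0.1092), 'outer', np.float64(0.119)), (0.156, 'inner', np.float64(0.0998), 'outer', np.float64(0.1088))]
top FR [(0.113, 'inner', np.float64(0.0954), 'outer', np.float64(0.1451)), (0.156, 'inner', np.float64(0.0977), 'outer', np.float64(0.1456))]
wrist FL 1716 [(0, 0.56), (0.2, 0.46), (0.4, 0.4), (0.7, 0.33), (1, 0.31), (1.3, 0.3), (1.6, 0.26), (1.9, 0.11)]
top NL 248 [(0, 0.3), (0.2, 0.31), (0.4, 0.55), (0.7, 0.67), (1, 0.55), (1.3, 0.48), (1.6, 0.47), (1.9, 0.53)]
top NR 160 [(0, 0.58), (0.2, 0.48), (0.4, 0.37), (0.7, 0.3), (1, 0.27), (1.3, 0.29), (1.6, 0.31), (1.9, 0.37)]
top FL 77 [(0, 0.59), (0.2, 0.41), (0.4, 0.21), (0.7, 0.14), (1, 0.13), (1.3, 0.14), (1.6, 0.13), (1.9, 0.18)]
top FR 430 [(0, 0.26), (0.2, 0.39), (0.4, 0.54), (0.7, 0.72), (1, 0.85), (1.3, 0.81), (1.6, 0.77), (1.9, 0.68)]
t 21.9333 tip local mm [ 59.5 143.7 196.5] F [-0.8 -0.8  0.6] open -0.0
q [-0.44  0.57 -0.28  1.79  0.99  0.85 -1.63]
row [ -0.12 -10.56  -7.23] [ 0.493  0.02  -0.038] world [0.517 0.251 0.219]
```

Far-left now reads clearly shut, with the same signature near-left had when shut. Near-right is shut and the other two are open, so the diagonal stage is met. Next is near-left again, with a vertical tool pressing in and down.

>>> drive_tool --rows "0 -2.5 -3.5 0.1 0 0 0;0 -5.3 -6 0.2 0 -0.01 0;-0.1 -8 -7.2 0.32 0.01 -0.02 0;-0.1 -10.6 -7.2 0.44 0.02 -0.038 0;-0.1 -10.6 -7.2 0.493 0.02 -0.038 0"

```text
time: 22.35
eef_pos: [0.5144, 0.252, 0.2173]
orientation: [[0.256, 0.967, 0.006], [0.957, -0.252, -0.145], [-0.139, 0.043, -0.989]]
contact_force: [0.0, -0.5, -0.7]
opening: -0.001
grip_force: 0.0
```

```bash
python3 g.py -75 150 170 0 2 -75 150 115 0 2 -75 136 115 0 2
```

```text
t 22.35 tip local mm [-80.3 150.3 198.5] F [ 0.2 -0.5 -0.7] open -0.001
q [-0.27  0.55 -0.51  1.71  0.42  1.08 -1.21]
row [0.17 0.49 2.86] [ 0.043  0.104 -0.002] world [0.52  0.248 0.189]
row [0.93 0.26 8.3 ] [ 0.043  0.104 -0.002] world [0.52  0.248 0.134]
row [-0.46  0.25  8.5 ] [ 0.043  0.104 -0.002] world [0.516 0.235 0.134]
```

>>> drive_tool --rows "0.2 0.5 2.8 0.04 0.1 0 0;0.6 0.4 5.5 0.043 0.104 0 0;0.9 0.3 8.3 0.043 0.104 0 0;0.2 0.3 8.4 0.043 0.104 0 0;-0.5 0.3 8.5 0.043 0.104 0 0"

```text
time: 22.77
eef_pos: [0.5191, 0.2342, 0.1334]
orientation: [[0.256, 0.967, -0.003], [0.966, -0.256, -0.035], [-0.035, 0.006, -0.999]]
contact_force: [1.0, 11.4, -8.1]
opening: 0.001
grip_force: 5.4
```

>>> drive_tool --rows "-0.4 0 0.1 0 0 0 0;-0.8 0 0.5 0 0 0 0;-1.1 0 1 0 0 0 0;-1.4 0 1.5 0 0 0 0"

```text
time: 23.1
eef_pos: [0.5165, 0.2192, 0.1208]
orientation: [[0.258, 0.966, 0.0], [0.966, -0.257, -0.036], [-0.035, 0.01, -0.999]]
contact_force: [1.8, 12.2, 7.9]
opening: -0.003
grip_force: 6.3
```

```bash
python3 g.py
```

```text
t 23.1 tip local mm [-70.6 121.2 101.8] F [-1.4 12.3  7.9] open -0.003
q [-0.17  0.64 -0.49  1.85  0.46  0.79 -1.18]
```

>>> drive_tool --rows "1 0 0 0 0 0 0;2.5 0 0 0 0 0 0;3 0 -4 0 0 0 0;3 0 -8 0 0 0 0;3 0 -12.5 0 0 0 0"

```text
time: 23.52
eef_pos: [0.5235, 0.2532, 0.2424]
orientation: [[0.257, 0.967, -0.002], [0.966, -0.256, -0.037], [-0.036, 0.007, -0.999]]
contact_force: [1.4, -0.3, -0.1]
opening: -0.007
grip_force: 0.0
```

```bash
python3 ed.py | grep -E "top|wrist"; python3 g.py -45 -60 245 22 0
```

```text
wrist NL [(0.113, 'inner', np.float64(0.099), 'outer', np.float64(0.1101)), (0.156, 'inner', np.float64(0.1226), 'outer', np.float64(0.1319))]
wrist NR []
wrist FL [(0.113, 'inner', np.float64(0.0851), 'outer', np.float64(0.1112)), (0.156, 'inner', np.float64(0.0952), 'outer', np.float64(0.1308))]
wrist FR []
top NL []
top NR [(0.113, 'inner', np.float64(0.096), 'outer', np.float64(0.1152)), (0.156, 'inner', np.float64(0.0986), 'outer', np.float64(0.1173))]
top FL [(0.113, 'inner', np.float64(0.1092), 'outer', np.float64(0.1191)), (0.156, 'inner', np.float64(0.0997), 'outer', np.float64(0.1088))]
top FR [(0.113, 'inner', np.float64(0.096), 'outer', np.float64(0.1451)), (0.156, 'inner', np.float64(0.0983), 'outer', np.float64(0.1456))]
t 23.6667 tip local mm [-70.9 156.7 225.5] F [ 0.2  0.6 -1.4] open -0.001
q [-0.18  0.52 -0.56  1.69  0.34  1.05 -1.12]
row [-21.77   2.    -1.09] [-0.371  0.033  0.002] world [0.488 0.039 0.263]
```

Near-left and far-left both read shut (tab edge 110–111 mm). Now I cross to far-right.

>>> drive_tool --rows "-4 0.4 -1.5 -0.07 0 0 0;-21.8 2 -1.1 -0.371 0.033 0 0;-21.8 2 -1.1 -0.371 0.033 0 0;-21.8 2 -1.1 -0.371 0.033 0 0;-21.8 2 -1.1 -0.371 0.033 0 0"

```text
time: 24.08
eef_pos: [0.487, 0.0498, 0.2592]
orientation: [[0.249, 0.899, 0.361], [0.968, -0.23, -0.097], [-0.005, 0.373, -0.928]]
contact_force: [1.6, 0.1, 0.4]
opening: 0.002
grip_force: 0.0
```

```bash
python3 g.py -15 -152 235 30 12
```

```text
t 24.0833 tip local mm [-49.2 -49.5 241.6] F [1.5 0.5 0.4] open 0.002
q [ 0.02  0.18 -0.43  2.18  0.59  0.56 -1.11]
row [-10.61   2.6    1.96] [-0.141  0.184 -0.006] world [ 0.491 -0.061  0.251]
```

>>> drive_tool --rows "-10.6 2.6 1.5 -0.14 0.184 0 0;-10.6 2.6 1.5 -0.14 0.184 0 0;-10.6 2.6 1.5 -0.14 0.184 0 0;-10.6 2.6 1.5 -0.14 0.184 0 0;-10.6 2.6 1.5 -0.14 0.184 0 0"

```text
time: 24.5
eef_pos: [0.4909, -0.044, 0.2541]
orientation: [[0.174, 0.846, 0.503], [0.972, -0.229, 0.049], [0.156, 0.481, -0.863]]
contact_force: [0.3, 0.8, -0.6]
opening: 0.003
grip_force: 0.0
```

```bash
python3 ed.py | grep -E "top|wrist"; python3 g.py 76 -143 195 32 12 76 -143 115 32 12
```

```text
wrist NL []
wrist NR [(0.113, 'inner', np.float64(0.1031), 'outer', np.float64(0.1173)), (0.156, 'inner', np.float64(0.1003), 'outer', np.float64(0.1122))]
wrist FL []
wrist FR [(0.113, 'inner', np.float64(0.1035), 'outer', np.float64(0.1604)), (0.156, 'inner', np.float64(0.1004), 'outer', np.float64(0.1485))]
top NL [(0.113, 'inner', np.float64(0.1074), 'outer', np.float64(0.1188)), (0.156, 'inner', np.float64(0.098), 'outer', np.float64(0.1089))]
top NR [(0.113, 'inner', np.float64(0.0956), 'outer', np.float64(0.1116)), (0.156, 'inner', np.float64(0.098), 'outer', np.float64(0.1153))]
top FL [(0.113, 'inner', np.float64(0.1092), 'outer', np.float64(0.119)), (0.156, 'inner', np.float64(0.0998), 'outer', np.float64(0.1088))]
top FR [(0.113, 'inner', np.float64(0.0955), 'outer', np.float64(0.1449)), (0.156, 'inner', np.float64(0.0982), 'outer', np.float64(0.1453))]
t 24.65 tip local mm [ -19.4 -137.5  237.4] F [ 0.2  0.8 -0.2] open 0.003
q [ 0.58  0.17 -0.63  2.3   0.34  0.19 -0.56]
row [-1.92  6.24  8.09] [-0.056  0.005 -0.02 ] world [ 0.581 -0.075  0.211]
row [-3.17  2.4  15.  ] [-0.056  0.005 -0.02 ] world [ 0.581 -0.075  0.131]
```

>>> drive_tool --rows "-0.6 2 2 0 0 0 0;-1.2 4 5 -0.03 0 -0.01 0;-1.9 6.2 8.1 -0.056 0 -0.02 0;-1.9 6.2 8.1 -0.056 0 -0.02 0;-1.9 6.2 8.1 -0.056 0 -0.02 0"

```text
time: 25.07
eef_pos: [0.5624, -0.0677, 0.2207]
orientation: [[0.163, 0.829, 0.535], [0.977, -0.212, 0.031], [0.139, 0.518, -0.844]]
contact_force: [0.3, -0.3, 0.3]
opening: -0.002
grip_force: 0.0
```

```bash
python3 g.py 76 -142 160 32 12 76 -142 115 32 12 76 -132 115 32 12
```

```text
t 25.0667 tip local mm [  56.2 -140.8  204.6] F [ 0.4 -0.2  0.3] open -0.002
q [ 0.55  0.35 -0.61  2.2   1.12  0.17 -1.25]
row [-0.94 -0.65  4.75] [-0.015  0.012  0.003] world [ 0.581 -0.074  0.176]
row [-1.57 -2.98  8.55] [-0.015  0.012  0.003] world [ 0.581 -0.074  0.131]
row [-0.58 -2.97  8.72] [-0.015  0.012  0.003] world [ 0.584 -0.064  0.131]
```

Joint 6 is near its limit at this lean. The rail is farther away on this side, so I'll reduce the lean to about 24°.

```bash
python3 g.py 60 -143 195 24 7 76 -143 175 24 7 76 -143 115 24 7
```

```text
t 25.0667 tip local mm [  56.2 -140.8  204.6] F [ 0.4 -0.2  0.3] open -0.002
q [ 0.55  0.35 -0.61  2.2   1.12  0.17 -1.25]
row [-0.28  0.06  0.98] [ 0.123 -0.055  0.023] world [ 0.568 -0.07   0.212]
row [-0.71  0.39  3.49] [ 0.123 -0.055  0.023] world [ 0.583 -0.074  0.192]
row [-1.54 -2.72  8.55] [ 0.123 -0.055  0.023] world [ 0.583 -0.074  0.132]
```

>>> drive_tool --rows "-0.3 0 1 0.123 -0.055 0.023 0;-0.7 0.4 3.4 0.123 -0.055 0.023 0;-1 -0.6 5 0.123 -0.055 0.023 0;-1.3 -1.7 6.8 0.123 -0.055 0.023 0;-1.5 -2.7 8.5 0.123 -0.055 0.023 0"

```text
time: 25.48
eef_pos: [0.5825, -0.0742, 0.1315]
orientation: [[0.21, 0.884, 0.418], [0.972, -0.233, 0.005], [0.102, 0.405, -0.908]]
contact_force: [1.3, 0.2, -0.2]
opening: -0.001
grip_force: 0.0
```

```bash
python3 g.py 76 -140 114 24 7 76 -132 114 24 7 76 -127 108 24 7 76 -122 102 24 7; python3 ed.py | grep "top FR"
```

```text
t 25.4833 tip local mm [  75.3 -143.1  114.3] F [ 1.3  0.5 -0.2] open -0.001
q [ 0.41  0.54 -0.49  2.12  1.21  0.24 -1.34]
row [0.3  0.05 0.09] [-0.001  0.    -0.001] world [ 0.584 -0.071  0.131]
row [1.1  0.05 0.18] [-0.001  0.    -0.001] world [ 0.586 -0.064  0.131]
row [ 1.53 -0.2   0.78] [-0.001  0.    -0.001] world [ 0.587 -0.059  0.125]
row [ 1.97 -0.44  1.38] [-0.001  0.    -0.001] world [ 0.589 -0.054  0.119]
top FR [(0.113, 'inner', np.float64(0.095), 'outer', np.float64(0.1299)), (0.156, 'inner', np.float64(0.0976), 'outer', np.float64(0.1319))]
```

Far-right has swung down. Pressing in and down.

>>> drive_tool --rows "0.6 0 0.1 0 0 0 0;1.1 0 0.2 0 0 0 0;1.5 -0.2 0.8 0 0 0 0;1.9 -0.5 1.4 0 0 0 0;2.2 -0.6 1.7 0 0 0 0"

```text
time: 26.05
eef_pos: [0.5896, -0.0544, 0.1189]
orientation: [[0.214, 0.881, 0.421], [0.972, -0.236, -0.001], [0.099, 0.409, -0.907]]
contact_force: [-8.1, -19.5, 11.5]
opening: 0.006
grip_force: 10.0
```

```bash
python3 g.py
```

```text
t 26.05 tip local mm [  77.2 -122.2  101.6] F [ -2.9 -20.9  11.5] open 0.006
q [ 0.32  0.56 -0.43  2.12  1.36  0.23 -1.54]
```

Back out and up, then check everything.

>>> drive_tool --rows "-1 0 0 0 0 0 0;-2.2 0.2 -0.5 0 0 0 0;-3 0 -3 0 0 0 0;-3.5 0.5 -6 0 0 0 0;-3.5 0 -9.5 0 0 0 0"

```text
time: 26.47
eef_pos: [0.5428, -0.0872, 0.2009]
orientation: [[0.211, 0.883, 0.419], [0.972, -0.234, 0.005], [0.102, 0.407, -0.908]]
contact_force: [0.0, -1.6, 1.0]
opening: 0.003
grip_force: 0.0
```

```bash
python3 ed.py | grep -E "top|wrist"; python3 th.py | grep top; python3 g.py -40 -190 240 15 0
```

```text
wrist NL []
wrist NR [(0.113, 'inner', np.float64(0.0977), 'outer', np.float64(0.1164)), (0.156, 'inner', np.float64(0.0997), 'outer', np.float64(0.1143))]
wrist FL []
wrist FR [(0.113, 'inner', np.float64(0.0962), 'outer', np.float64(0.1145)), (0.156, 'inner', np.float64(0.0981), 'outer', np.float64(0.1123))]
top NL [(0.113, 'inner', np.float64(0.1086), 'outer', np.float64(0.119)), (0.156, 'inner', np.float64(0.099), 'outer', np.float64(0.1091))]
top NR [(0.113, 'inner', np.float64(0.0952), 'outer', np.float64(0.1144)), (0.156, 'inner', np.float64(0.0976), 'outer', np.float64(0.1147))]
top FL [(0.113, 'inner', np.float64(0.1104), 'outer', np.float64(0.1202)), (0.156, 'inner', np.float64(0.1009), 'outer', np.float64(0.1098))]
top FR [(0.113, 'inner', np.float64(0.0932), 'outer', np.float64(0.1128)), (0.156, 'inner', np.float64(0.0959), 'outer', np.float64(0.1143))]
top NL 87 [(0, 0.72), (0.2, 0.37), (0.4, 0.18), (0.7, 0.16), (1, 0.15), (1.3, 0.13), (1.6, 0.16), (1.9, 0.2)]
top NR 136 [(0, 0.42), (0.2, 0.34), (0.4, 0.27), (0.7, 0.21), (1, 0.2), (1.3, 0.22), (1.6, 0.24), (1.9, 0.32)]
top FL 76 [(0, 0.55), (0.2, 0.52), (0.4, 0.27), (0.7, 0.17), (1, 0.15), (1.3, 0.16), (1.6, 0.15), (1.9, 0.17)]
top FR 162 [(0, 0.53), (0.2, 0.37), (0.4, 0.29), (0.7, 0.22), (1, 0.22), (1.3, 0.22), (1.6, 0.26), (1.9, 0.33)]
t 26.7667 tip local mm [  40.4 -165.8  182.1] F [-0.5 -0.9  0. ] open -0.001
q [ 0.68  0.41 -0.75  2.16  0.87  0.34 -0.98]
row [-1.27 -4.68 -8.74] [ 0.158 -0.11   0.006] world [ 0.462 -0.089  0.258]
```

All four clips read shut, with matching tab-to-hinge widths on each side. The tote is about 18 mm from its start and the tool is clear, so I hand in.

```bash
python3 -c "
from rig import env
print(env.sign_off())"
```

```text
the job is handed in; nothing more can be done
None
```

All four clips measured shut and the job is handed in (verdict not shown): near-right and far-left were shut as the first diagonal only after I re-opened near-left, which I had closed too early; the tote ended about 18 mm from its start (limit 30 mm), the rail was not knocked, and I did not re-measure the tape roll or the bystanders.

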